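Reload the carton stapler's magazine against its spring follower

TASK

Reload the staple magazine: take the long staple stick lying on the bench, press one of its ends back against the spring follower until the stick drops into the channel behind the nose plate, and let go so that the follower holds it flat and square against the nose. Then slide the cover rail forward over it by its thumb tab until it snaps past the detent and is fully home. The magazine does not sit exactly where the foot suggests, so work by feel, gently: do not force the stick or the rail, and do not knock the two plaster casts.

Things in the scene. Friction and masses are not known exactly. Their poses are not given: they have to be found in the camera images.
- foot: Steel foot plate of the staple magazine, 226 x 82 mm, fixed to the bench. Origin on the bench; x runs back along the channel from nose to spring housing, y across it, z up. The magazine is clamped on it by slotted bolts and does not move, but is set off its nominal place by up to 6 mm along x and up to 8 mm along y, differently each time; this is not measured. Height and heading are exact.
- nose (a point): Nominal middle of the nose plate's upper inner edge (the plate: 6 mm thick, closes the channel's front, 11 mm high over the channel floor). The channel floor is 32 mm above the bench. Side walls 8 mm high, 35.2 mm apart, upper edges eased by 0.5 mm. Along the channel's middle runs a core bar 22 mm wide and 14 mm high, 104 mm long from the nose. Axes as the foot's.
- seat (a point): Nominal middle of the stick when home: 44 mm behind the nose plate's inner face, mid-channel, 11 mm above the channel floor. The true place lies up to 6 mm from it in x and 8 mm in y; the height is true. Axes as the foot's. A lug with the detent's ball stands beside the channel, 37 to 53 mm behind this point, nominally y = 27 to 44 mm, up to 20 mm over the floor: keep clear of it.
- stick_center (a point): Long steel staple stick, to be loaded: an inverted U, 88 mm long (its x), 33 wide (y), 22 high (z), walls 2.5 mm, about 60 g. It lies crown up on the bench and straddles the core when loaded, either way round. The point is its middle, half-way up. Grasp it across its width at mid-length, fingertips at least 10 mm above its lower edge: lower down the channel's walls are in the way.
- follower (a joint): Spring follower's travel in m: 0 = forward, grows to the rear, stop at 0.030. It pushes forward with 2 N at 0, 0.25 N more per mm. Its flat face, 32 mm wide, up to 22 mm over the channel floor, rests 72 mm behind the nose plate, 16 mm less than the stick's length. With the stick home it reads 0.016; push it to 0.018 to 0.024 to let the stick's front end pass down behind the nose plate.
- rail (a joint): Cover rail's travel along x in m: 0 = shut on its stop, grows to the rear; starts open at over 0.108. Friction 1 to 2 N; 11 to 5 mm before shut a sprung ball resists with up to 7 N in all, then draws the rail home. It clears a seated stick by 2.5 mm. Thumb tab on top: 10 mm thick (x), 34 wide (y), from 27.5 to 49.5 mm over the channel floor, its middle nominally at 74 mm plus this reading behind the nose.
- cast_lower: Cream plaster dental cast, 52 x 58 x 27 mm, on the bench between robot and magazine. Origin at the centre of its underside.
- cast_upper: White plaster dental cast, 52 x 58 x 27 mm, on the bench beyond the magazine. Origin at the centre of its underside.
Not all that is in view belongs to the job. What is shaped like the part that bears stick_center but green or orange is not meant.

How it is judged:
On the way:
1. the stick lies home in the channel, let go, held against the nose by the follower, while the rail is still open (x of stick_center in the frame of seat between -0.012 and 0.012 m and y of stick_center in the frame of seat between -0.012 and 0.012 m and z of stick_center in the frame of seat between -0.002 and 0.002 m and angle between the x axis of stick_center and the x axis of seat, either way round below 0.045 rad and angle between stick_center's own z axis and vertical below 0.045 rad and value of joint follower between 0.0145 and 0.0175 m and value of joint rail above 0.09 m and contact force between the fingers and stick below 0.05 N), for 0.2 s.
At the end, for the whole second after the job is handed in: The stick lies in the channel, down on its floor (height within 2 mm of the seat), square and flat to 0.045 rad, the follower holding it against the nose (follower reading 0.0145 to 0.0175 m), the rail closed to within 1.5 mm, all released and at rest (x of stick_center in the frame of seat between -0.012 and 0.012 m and y of stick_center in the frame of seat between -0.012 and 0.012 m and z of stick_center in the frame of seat between -0.002 and 0.002 m and angle between the x axis of stick_center and the x axis of seat, either way round below 0.045 rad and angle between stick_center's own z axis and vertical below 0.045 rad and value of joint follower between 0.0145 and 0.0175 m and value of joint rail below 0.0015 m and linear speed of stick below 0.01 m/s); the robot touches nothing.
It fails at once if the stick is pressed against the magazine, follower or rail with more than 40 N in all (contact force between stick and foot above 40 N).
It fails at once if the robot pushes on the magazine, its follower or its rail with more than 25 N (contact force between any of the fingers, the arm and foot above 25 N).
It fails at once if a plaster cast is moved more than 10 mm (distance of any of cast_lower, cast_upper from where it was at the start of the episode above 0.01 m).
It also fails if it takes over 72 s, if anything falls off the work surface, if the arm or the gripper's body presses on something with over 40 N, if the wrist force passes 120 N, or if a joint passes its speed limit or range.

ROBOT

A 7-joint arm with a two-finger parallel gripper is mounted at the origin on a cart in front of the work surface, level with it; the furniture and walls round the work are solid. World frame = base frame: x ahead of the robot, y to its left, z up, the work surface at z = 0. Lengths are in m, angles in rad, forces in N, time in s.
With the tool pointing down it reaches from about 0.425 to 0.95 m from the base axis. Payload 4.7 kg.
Tool frame: the origin (TCP) lies between the finger pads; the fingertips stand 25 mm ahead of it and the grasp point (between the pads) lies 6 mm ahead of it; z points along the fingers, y is the direction in which the jaws open and shut (so a half turn about z gives the same grasp; the last joint's range is limited). The gripper opens to 87 mm and grips with 3 to 60 N. Pads are 19 mm wide; open, the fingers measure 117 mm over their backs; the gripper's body (75 mm by 190 mm) begins 51 mm behind the grasp point.
Start: joints at [-1.305, 0.469, -0.049, 1.532, 0.024, 1.141, -0.082], TCP at [0.196, 0.646, 0.248] pointing down, gripper open.
Joint ranges: [-2.59, 2.59], [-0.33, 1.99], [-1.39, 1.29], [0.1, 2.45], [-1.04, 4.18], [0.21, 1.99], [-2.66, 2.66]. Speed limits (rad/s): [2.57, 2.57, 3.14, 3.14, 3.14, 3.14, 3.14].

INTERFACE

Orientations are given as a rotation vector (axis times angle).
In Python, from cell import ctrl gives the robot as it stands.
- The arm moves only by the tool carry_out, never from a script. Its argument "rows" is a list of rows, each an object of numbers: "ax", "ay", "az": the turn, a rotation vector about the tool's x, y, z in units of 5 degrees (1.0 is 5 degrees); "dx", "dy", "dz": the shift along the tool's x, y, z in units of 25 mm (1.0 is 25 mm); "grip": the opening, from 0 (shut) to 1 (fully open). A call has 1 to 8 rows; each row shifts and turns the commanded pose from where the row before left it, along the tool's axes as they then stand; what a row does not reach is not made up. A row lasts 1/12 s, in which the tool goes at most 41.7 mm and 7.16 degrees, less where a joint would pass 70% of its speed; a pose out of reach is approached as far as the arm can. A call is refused whole if a number of a shift passes 1 or a number of a turn 1, either way. A call with a gripper value outside its range is refused whole. The fingers move at their own pace and stop on an object; "squeeze" is the grip in N (left out, the last holds). Time passes only in rows, so rows that do not move let the fingers close. It gives the time, the measured TCP pose, the force and the opening at its end, in the units of the state.
- ctrl.get_obs(): the state, without advancing time (a new reading comes with each control period).
- ctrl.camera(name): name is "scene" or "top" or "wrist"; returns a dict with "image" (420x560x3 uint8, blue, green, red), "mtx" (3x3 intrinsics, pixels), "eye" and "rotation" of the camera in the world. Camera axes: x right, y down, z forward; pixel columns grow to the right and rows downward; lengths in m; the calibration is good to about 2 mm. The wrist camera is an equidistant fisheye: a pixel r from the principal point sees the ray r / f radians off the axis. A picture is of the moment at which its call begins. There is no depth.
- ctrl.hand_in(): hands the job in, once; it reports no verdict.
Trained networks look in the newest picture that a camera, given by its name, has taken for a name from the list of things; names that differ only in an ending like _2 or _b are one class to them, and where a whole thing is asked for, a point or a joint stands for the part that bears it (a point fixed in the world has none). Each returns a list of dicts, best first, with "p" (0 to 1); they miss things now and then, are a little off and sometimes report something else, mostly with a low value. They report only what shows in the picture. A call takes as long as a camera call. They do not tell look-alikes from the thing itself.
- ctrl.find_in(camera, name): "bbox" ([left, top, right, bottom] in pixels, round what is visible of it).
The state is a dict: "t": time; "joint_pos": joint angles; "qd": joint speeds; "joint_torque": joint torques, N m; "position": TCP position; "eef_rot": TCP orientation; "wrist_force": force on the tool from outside, world axes, zero at the start; "ft_torque": the same for the moment, N m; "opening": finger opening in m.
Only numpy, scipy, OpenCV 4.12 (cv2) and the standard library are available. Lean on these libraries where they do the work, as an engineer would, in place of code of your own. Each camera call takes 0.05 s, during which the arm holds its last target.

## Working session

There is one attempt and no reset: what is moved stays moved. The work goes in short steps, Python scripts to look and compute and a tool call to move; the robot and the scene stay as the last step left them, time stands still between calls to the robot, and variables do not carry over. Pictures are saved under pics/ and viewed, and the job is handed in when it is done.

Besides the shell and the picture viewer there is one more tool, called by a JSON object that holds its "name" and its "arguments". carry_out: Moves the arm, as the interface text tells. Its arguments: {"type":"object","properties":{"rows":{"type":"array"},"squeeze":{"type":"number"}},"required":["rows"]}

```bash
ls -la; mkdir -p pics; cat > h.py <<'E'
import numpy as np,cv2
from cell import ctrl
from scipy.spatial.transform import Rotation as R
def snap(n,f):
    c=ctrl.camera(n); cv2.imwrite('pics/'+f,c['image']); np.savez('pics/'+f+'.npz',mtx=c['mtx'],eye=c['eye'],rotation=np.array(c['rotation']));return c
def load(f):
    d=np.load('pics/'+f+'.npz');return d
def ray(c,u,v,fish=False):
    K=np.array(c['mtx']);x=(u-K[0,2])/K[0,0];y=(v-K[1,2])/K[1,1]
    if fish:
        r=np.hypot(x,y);d=np.array([x/r*np.sin(r),y/r*np.sin(r),np.cos(r)]) if r>1e-9 else np.array([0,0,1.])
    else: d=np.array([x,y,1.])
    d=rot(c)@d;return d/np.linalg.norm(d)
def rot(c):
    r=np.array(c['rotation']);return r if r.shape==(3,3) else R.from_rotvec(r).as_matrix()
def atz(c,u,v,z,fish=False):
    d=ray(c,u,v,fish);e=np.array(c['eye']);return e+d*(z-e[2])/d[2]
def proj(c,P,fish=False):
    p=rot(c).T@(np.array(P)-np.array(c['eye']));K=np.array(c['mtx'])
    if fish:
        rr=np.hypot(p[0],p[1]);t=np.arctan2(rr,p[2]);x,y=p[0]/rr*t,p[1]/rr*t
    else:x,y=p[:2]/p[2]
    return np.array([K[0,0]*x+K[0,2],K[1,1]*y+K[1,2]])
def tri(obs):
    A=np.zeros((3,3));b=np.zeros(3)
    for c,u,v,f in obs:
        d=ray(c,u,v,f);M=np.eye(3)-np.outer(d,d);A+=M;b+=M@np.array(c['eye'])
    return np.linalg.solve(A,b)
E
python3 - <<'E'
from h import *
for n in ['scene','top','wrist']:
    c=snap(n,n+'0.png');print(n,c['mtx'],c['eye'],c['rotation'])
    for o in ['foot','stick_center','follower','rail','cast_lower','cast_upper']:
        print(o,[(np.round(d['bbox']).tolist(),round(d['p'],2)) for d in ctrl.find_in(n,o)[:4]])
print(ctrl.get_obs())
E
```

```text
total 12
drwxr-xr-x  3 agent agent 4096 Dec  7 16:21 .
drwxr-xr-x 23 root  root  4096 Dec  7 16:20 ..
drwxr-xr-x  2 agent agent 4096 Dec  7 16:21 pics
scene [[476.76213676   0.         272.43485525]
 [  0.         476.76213676 211.09846173]
 [  0.           0.           1.        ]] [-0.26716554  1.1274626   0.5963722 ] [-0.8644398   2.17076021 -1.39805693]
foot [([311.0, 187.0, 368.0, 225.0], 0.85)]
stick_center [([167.0, 290.0, 190.0, 318.0], 0.84), ([364.0, 207.0, 396.0, 220.0], 0.68), ([273.0, 229.0, 302.0, 246.0], 0.65), ([334.0, 234.0, 357.0, 248.0], 0.64)]
follower [([313.0, 188.0, 370.0, 220.0], 0.65)]
rail [([311.0, 188.0, 364.0, 221.0], 0.43)]
cast_lower [([332.0, 235.0, 358.0, 247.0], 0.83)]
cast_upper []
top [[513.03363219   0.         274.7049904 ]
 [  0.         513.03363219 207.76626055]
 [  0.           0.           1.        ]] [0.43113363 0.29825585 1.40084797] [-2.18506935  2.19694543 -0.07952803]
foot [([326.0, 180.0, 411.0, 223.0], 0.84)]
stick_center [([398.0, 132.0, 423.0, 164.0], 0.94), ([369.0, 238.0, 399.0, 267.0], 0.89), ([270.0, 206.0, 280.0, 240.0], 0.8),
[... 544 characters left out ...]
{'t': 1.05, 'joint_pos': array([-1.30489979,  0.46861368, -0.0485712 ,  1.53249318,  0.02409095,
        1.14101033, -0.08230179]), 'qd': array([3.49368548e-04, 1.14574544e-03, 9.88964224e-05, 4.81602897e-04,
       1.56964623e-03, 1.28878376e-03, 9.03041608e-04]), 'joint_torque': array([-1.15779054e-03, -5.07833040e+01, -8.13602563e-02, -2.36461544e+01,
       -6.12811418e-02,  3.11312894e-02,  3.07094535e-05]), 'position': array([0.19609391, 0.64590646, 0.24756642]), 'eef_rot': array([-4.61419840e-01, -3.10749618e+00, -9.87370533e-05]), 'wrist_force': array([-0.73795669, -0.54893692, -0.40912027]), 'ft_torque': array([-0.0289195 , -0.03221805,  0.00565336]), 'opening': 0.08704207246056911}
```

View pictures.

View pics/top0.png

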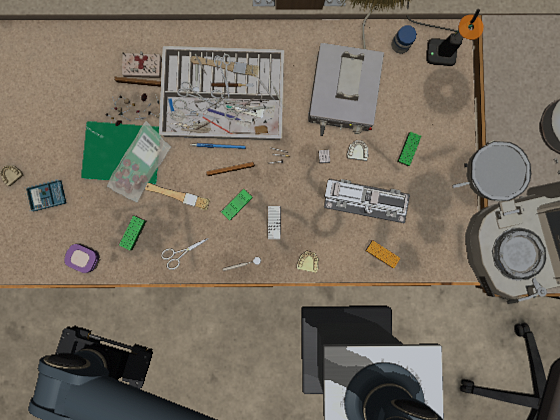

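View pics/scene0.png

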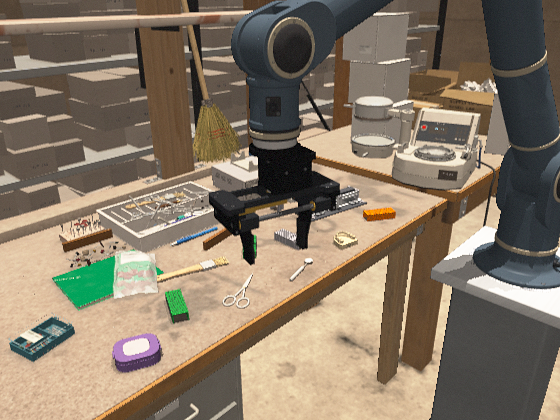

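```bash
python3 -c "
import cv2
a=cv2.imread('pics/top0.png')[120:290,210:430];cv2.imwrite('pics/top0z.png',cv2.resize(a,None,fx=3.5,fy=3.5,interpolation=cv2.INTER_CUBIC))"
```

```text
(no output)
```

View pics/top0z.png

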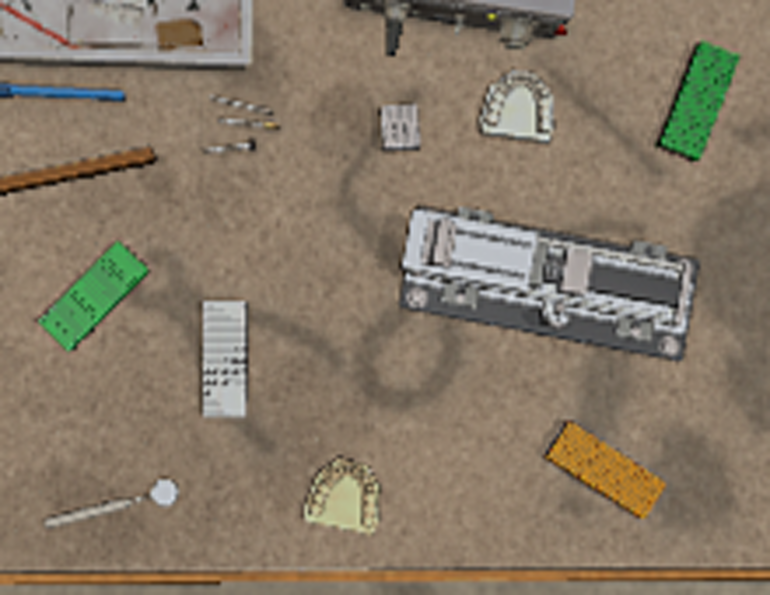

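```bash
python3 - <<'E'
from h import *
c=load('top0.png')
z=lambda u,v:(210+u/3.5,120+v/3.5)
for n,u,v,h in [('stickTL',203,301,.022),('TR',244,301,.022),('BR',245,416,.022),('BL',203,416,.022),('footFL(bl)',402,308,.01),('footBR',682,358,.01),('footTR',698,258,.01),('lower',342,495,.0),('upper',516,105,0),('green',110,295,.02),('nosetop-inner',690,285,.043),('tabL',440,240,.08)]:
    print(n,np.round(atz(c,*z(u,v),h),4))
E
```

```text
stickTL [0.5271 0.307  0.022 ]
TR [0.5269 0.2754 0.022 ]
BR [0.4386 0.2752 0.022 ]
BL [0.4387 0.3074 0.022 ]
footFL(bl) [0.5217 0.1525 0.01  ]
footBR [ 0.4817 -0.0645  0.01  ]
footTR [ 0.5595 -0.0787  0.01  ]
lower [0.377  0.1999 0.    ]
upper [0.6823 0.0596 0.    ]
green [0.5322 0.3786 0.02  ]
nosetop-inner [ 0.5359 -0.0632  0.043 ]
tabL [0.5674 0.1311 0.08  ]
```

{"name": "carry_out", "arguments": {"rows": [{"dx": -0.95,"dy": -0.64,"grip": 1},{"dx": -0.95,"dy": -0.64},{"dx": -0.95,"dy": -0.64},{"dx": -0.95,"dy": -0.64},{"dx": -0.95,"dy": -0.64},{"dx": -0.95,"dy": -0.64},{"dx": -0.95,"dy": -0.64},{"dx": -0.95,"dy": -0.64}]}}

```text
schema error: expected keys ax, ay, az, dx, dy, dz, grip
```

{"name": "carry_out", "arguments": {"rows": [{"dx": -0.95,"dy": -0.64},{"dx": -0.95,"dy": -0.64},{"dx": -0.95,"dy": -0.64},{"dx": -0.95,"dy": -0.64},{"az": -0.85},{"az": -0.85},{"az": -0.85},{"az": -0.85}]}}

```text
schema error: expected keys ax, ay, az, dx, dy, dz, grip
```

```bash
python3 - <<'E'
from h import *
c=snap('wrist','w1.png');o=ctrl.get_obs();print(o['t'],o['position'],R.from_rotvec(o['eef_rot']).as_matrix().round(3),o['joint_pos'].round(2))
print(c['eye'],rot(c).round(3))
print(ctrl.find_in('wrist','stick_center'))
E
```

```text
1.1 [0.19607514 0.64591274 0.24760993] [[-0.957  0.291  0.   ]
 [ 0.291  0.957  0.   ]
 [ 0.     0.    -1.   ]] [-1.3   0.47 -0.05  1.53  0.02  1.14 -0.08]
[0.11583776 0.6705273  0.38428227] [[ 0.29   0.911  0.292]
 [ 0.957 -0.276 -0.089]
 [-0.     0.305 -0.952]]
[{'bbox': [335.3, 321.2, 364.8, 349.9], 'p': 0.8}]
```

View pics/w1.png

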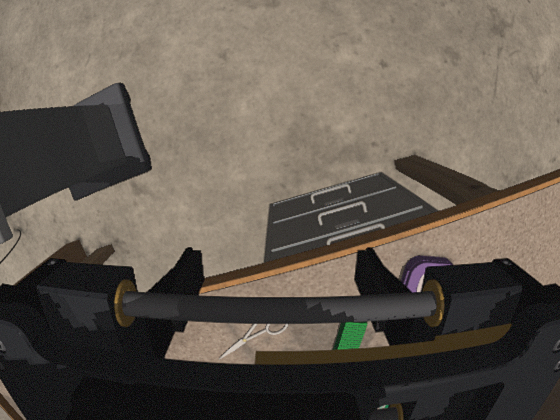

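{"name": "carry_out", "arguments": {"rows": [{"ax": 0,"ay": 0,"az": 0,"dx": -0.95,"dy": -0.64,"dz": 0,"grip": 1},{"ax": 0,"ay": 0,"az": 0,"dx": -0.95,"dy": -0.64,"dz": 0,"grip": 1},{"ax": 0,"ay": 0,"az": 0,"dx": -0.95,"dy": -0.64,"dz": 0,"grip": 1},{"ax": 0,"ay": 0,"az": 0,"dx": -0.95,"dy": -0.64,"dz": 0,"grip": 1},{"ax": 0,"ay": 0,"az": 0,"dx": -0.95,"dy": -0.64,"dz": 0,"grip": 1},{"ax": 0,"ay": 0,"az": 0,"dx": -0.95,"dy": -0.64,"dz": 0,"grip": 1},{"ax": 0,"ay": 0,"az": 0,"dx": -0.95,"dy": -0.64,"dz": 0,"grip": 1},{"ax": 0,"ay": 0,"az": 0,"dx": -0.95,"dy": -0.64,"dz": 0,"grip": 1}]}}

```text
t: 1.82
position: [0.3415, 0.4671, 0.2477]
eef_rot: [0.461, 3.107, 0.001]
wrist_force: [0.8, -0.3, 0.2]
opening: 0.0867
```

{"name": "carry_out", "arguments": {"rows": [{"ax": 0,"ay": 0,"az": 0,"dx": -0.95,"dy": -0.64,"dz": 0,"grip": 1},{"ax": 0,"ay": 0,"az": 0,"dx": -0.95,"dy": -0.64,"dz": 0,"grip": 1},{"ax": 0,"ay": 0,"az": 0,"dx": -0.95,"dy": -0.64,"dz": 0,"grip": 1},{"ax": 0,"ay": 0,"az": 0,"dx": -0.95,"dy": -0.64,"dz": 0,"grip": 1},{"ax": 0,"ay": 0,"az": -0.85,"dx": 0,"dy": 0,"dz": 0,"grip": 1},{"ax": 0,"ay": 0,"az": -0.85,"dx": 0,"dy": 0,"dz": 0,"grip": 1},{"ax": 0,"ay": 0,"az": -0.85,"dx": 0,"dy": 0,"dz": 0,"grip": 1},{"ax": 0,"ay": 0,"az": -0.85,"dx": 0,"dy": 0,"dz": 0,"grip": 1}]}}

```text
t: 2.48
position: [0.4132, 0.3792, 0.2477]
eef_rot: [-0.008, 3.141, 0.001]
wrist_force: [-0.7, 0.6, -1.1]
opening: 0.087
```

```bash
python3 - <<'E'
from h import *
c=snap('wrist','w2.png');o=ctrl.get_obs();print(o['t'],o['position'],R.from_rotvec(o['eef_rot']).as_matrix().round(3),o['joint_pos'].round(2))
print(ctrl.find_in('wrist','stick_center'))
E
```

```text
2.5333 [0.41309213 0.37930227 0.24771351] [[-1.    -0.008  0.   ]
 [-0.008  1.     0.   ]
 [-0.     0.    -1.   ]] [-0.82  0.28  0.    1.81 -0.    1.05  0.76]
[{'bbox': [194.3, 203.3, 224.4, 272.9], 'p': 0.9}, {'bbox': [260.2, 240.4, 319.3, 298.7], 'p': 0.76}, {'bbox': [466.2, 187.2, 510.4, 251.3], 'p': 0.73}, {'bbox': [0.0, 155.0, 46.4, 203.2], 'p': 0.63}]
```

View pics/w2.png

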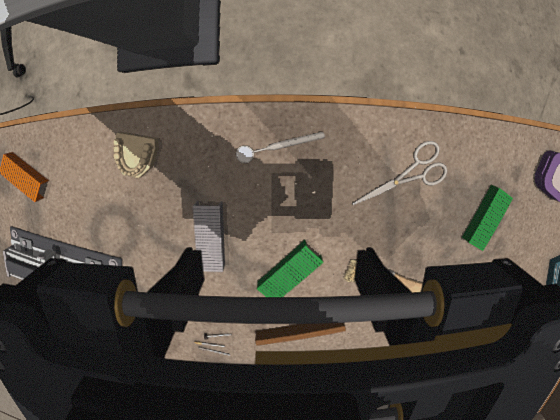

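{"name": "carry_out", "arguments": {"rows": [{"ax": 0,"ay": 0,"az": 0,"dx": -0.7,"dy": -0.88,"dz": 0.6,"grip": 1},{"ax": 0,"ay": 0,"az": 0,"dx": -0.7,"dy": -0.88,"dz": 0.6,"grip": 1},{"ax": 0,"ay": 0,"az": 0,"dx": -0.7,"dy": -0.88,"dz": 0.6,"grip": 1},{"ax": 0,"ay": 0,"az": 0,"dx": -0.7,"dy": -0.88,"dz": 0.6,"grip": 1},{"ax": 0,"ay": 0,"az": 0,"dx": 0,"dy": 0,"dz": 0.6,"grip": 1},{"ax": 0,"ay": 0,"az": 0,"dx": 0,"dy": 0,"dz": 0,"grip": 1}]}}

```text
t: 3.08
position: [0.4828, 0.2886, 0.1698]
eef_rot: [-0.006, -3.137, 0.006]
wrist_force: [-0.8, -0.7, 0.3]
opening: 0.0872
```

```bash
python3 - <<'E'
from h import *
c=snap('wrist','w3.png');o=ctrl.get_obs();print(o['t'],o['position'],R.from_rotvec(o['eef_rot']).as_matrix().round(3),o['joint_pos'].round(2))
a=c['image'];cv2.imwrite('pics/w3z.png',cv2.resize(a[130:330,180:380],None,fx=3,fy=3,interpolation=cv2.INTER_CUBIC))
a=load('w2.png');b=cv2.imread('pics/w2.png');cv2.imwrite('pics/w2z.png',cv2.resize(b[190:290,160:260],None,fx=6,fy=6,interpolation=cv2.INTER_CUBIC))
E
```

```text
3.1333 [0.48249776 0.29070651 0.17128932] [[-1.     0.001 -0.003]
 [ 0.001  1.    -0.002]
 [ 0.003 -0.002 -1.   ]] [-0.66  0.37  0.05  1.88 -0.02  0.89  0.98]
```

View pics/w3z.png

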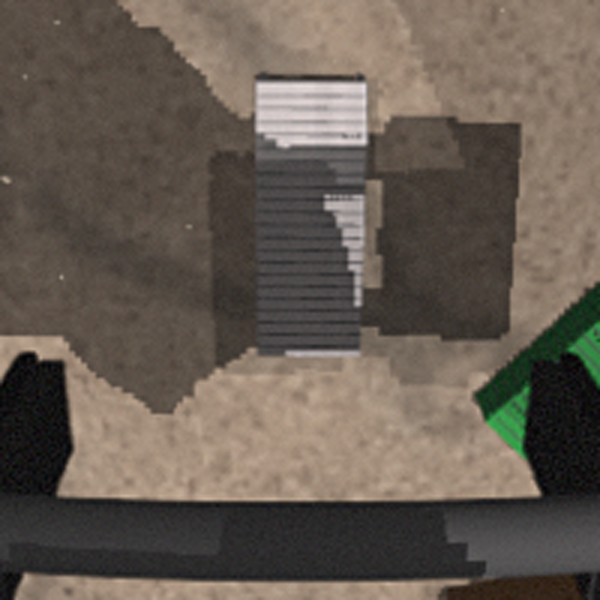

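View pics/w2z.png

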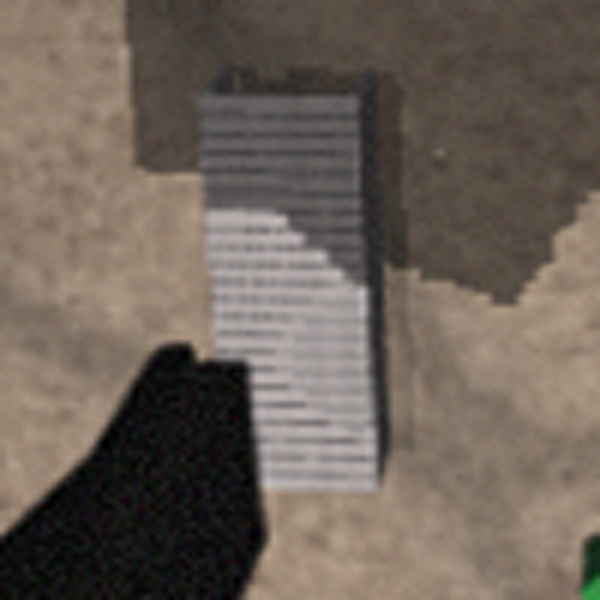

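```bash
python3 - <<'E'
from h import *
c2=load('w2.png');c3=load('w3.png')
p3=dict(TL=(256,79),TR=(366,79),BL=(257.5,354),BR=(361,354));p2=dict(TL=(199,97),TR=(362,97),BR=(379,489))
for k in p2:
    u3=np.array(p3[k])/3+(180,130);u2=np.array(p2[k])/6+(160,190)
    print(k,tri([(c3,*u3,True),(c2,*u2,True)]).round(4))
for k in p3: print(k,atz(c3,*(np.array(p3[k])/3+(180,130)-0.33),.022,True).round(4))
E
```

```text
TL [0.4399 0.2768 0.0217]
TR [0.4406 0.3094 0.0186]
BR [0.5278 0.3087 0.0207]
TL [0.439  0.2761 0.022 ]
TR [0.439  0.3084 0.022 ]
BL [0.5267 0.2752 0.022 ]
BR [0.5267 0.3082 0.022 ]
```

{"name": "carry_out", "arguments": {"rows": [{"ax": 0,"ay": 0,"az": 0,"dx": 0,"dy": 0.06,"dz": 0.9,"grip": 1},{"ax": 0,"ay": 0,"az": 0,"dx": 0,"dy": 0,"dz": 0.9,"grip": 1},{"ax": 0,"ay": 0,"az": 0,"dx": 0,"dy": 0,"dz": 0.9,"grip": 1},{"ax": 0,"ay": 0,"az": 0,"dx": 0,"dy": 0,"dz": 0.9,"grip": 1},{"ax": 0,"ay": 0,"az": 0,"dx": 0,"dy": 0,"dz": 0.9,"grip": 1},{"ax": 0,"ay": 0,"az": 0,"dx": 0,"dy": 0,"dz": 0.5,"grip": 1},{"ax": 0,"ay": 0,"az": 0,"dx": 0,"dy": 0,"dz": 0.35,"grip": 1},{"ax": 0,"ay": 0,"az": 0,"dx": 0,"dy": 0,"dz": 0,"grip": 1}]}}

```text
t: 3.8
position: [0.4823, 0.2936, 0.038]
eef_rot: [0.005, -3.14, 0.001]
wrist_force: [-0.4, 0.1, 0.2]
opening: 0.0871
```

{"name": "carry_out", "arguments": {"rows": [{"ax": 0,"ay": 0,"az": 0,"dx": 0,"dy": 0,"dz": 0,"grip": 1},{"ax": 0,"ay": 0,"az": 0,"dx": 0,"dy": 0,"dz": 0,"grip": 1}]}}

```text
t: 3.97
position: [0.484, 0.2939, 0.0401]
eef_rot: [-0.003, 3.14, 0.003]
wrist_force: [0.2, 0.2, 0.4]
opening: 0.0872
```

```bash
python3 - <<'E'
from h import *
c=snap('wrist','w4.png');o=ctrl.get_obs();print(o['t'],o['position'],R.from_rotvec(o['eef_rot']).as_matrix().round(4),o['wrist_force'])
E
```

```text
4.0167 [0.48399358 0.29376258 0.0401748 ] [[-1.     -0.0019  0.0021]
 [-0.0019  1.      0.0017]
 [-0.0021  0.0017 -1.    ]] [ 0.1187842   1.05852363 -0.25479182]
```

View pics/w4.png

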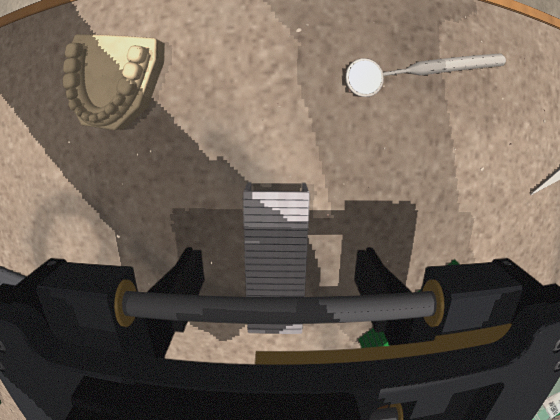

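{"name": "carry_out", "arguments": {"rows": [{"ax": 0,"ay": 0,"az": 0,"dx": 0,"dy": 0,"dz": 0.14,"grip": 1},{"ax": 0,"ay": 0,"az": 0,"dx": 0,"dy": 0,"dz": 0,"grip": 1},{"ax": 0,"ay": 0,"az": 0,"dx": 0,"dy": 0,"dz": 0,"grip": 0.3},{"ax": 0,"ay": 0,"az": 0,"dx": 0,"dy": 0,"dz": 0,"grip": 0.3},{"ax": 0,"ay": 0,"az": 0,"dx": 0,"dy": 0,"dz": 0,"grip": 0.3},{"ax": 0,"ay": 0,"az": 0,"dx": 0,"dy": 0,"dz": 0,"grip": 0.3},{"ax": 0,"ay": 0,"az": 0,"dx": 0,"dy": 0,"dz": 0,"grip": 0.3},{"ax": 0,"ay": 0,"az": 0,"dx": 0,"dy": 0,"dz": 0,"grip": 0.3}], "squeeze": 30}}

```text
t: 4.68
position: [0.4832, 0.2931, 0.0353]
eef_rot: [-0.003, 3.142, 0.0]
wrist_force: [1.1, 0.2, -1.0]
opening: 0.0551
```

{"name": "carry_out", "arguments": {"rows": [{"ax": 0,"ay": 0,"az": 0,"dx": 0,"dy": 0,"dz": 0,"grip": 0.3},{"ax": 0,"ay": 0,"az": 0,"dx": 0,"dy": 0,"dz": 0,"grip": 0.3},{"ax": 0,"ay": 0,"az": 0,"dx": 0,"dy": 0,"dz": 0,"grip": 0.3},{"ax": 0,"ay": 0,"az": 0,"dx": 0,"dy": 0,"dz": 0,"grip": 0.3}]}}

```text
t: 5.02
position: [0.4832, 0.293, 0.0353]
eef_rot: [0.003, -3.142, -0.0]
wrist_force: [-0.9, 0.2, -0.5]
opening: 0.0327
```

{"name": "carry_out", "arguments": {"rows": [{"ax": 0,"ay": 0,"az": 0,"dx": 0,"dy": 0,"dz": -0.4,"grip": 0.25},{"ax": 0,"ay": 0,"az": 0,"dx": 0,"dy": 0,"dz": -0.9,"grip": 0.25},{"ax": 0,"ay": 0,"az": 0,"dx": 0,"dy": 0,"dz": -0.9,"grip": 0.25},{"ax": 0,"ay": 0,"az": 0,"dx": 0,"dy": -0.9,"dz": -0.9,"grip": 0.25},{"ax": 0,"ay": 0,"az": 0,"dx": 0,"dy": -0.9,"dz": -0.9,"grip": 0.25},{"ax": 0,"ay": 0,"az": 0,"dx": 0,"dy": -0.9,"dz": -0.9,"grip": 0.25},{"ax": 0,"ay": 0,"az": 0,"dx": -0.6,"dy": -0.9,"dz": -0.9,"grip": 0.25},{"ax": 0,"ay": 0,"az": 0,"dx": -0.6,"dy": -0.9,"dz": -0.8,"grip": 0.25}]}}

```text
t: 5.68
position: [0.5131, 0.1797, 0.2026]
eef_rot: [-0.005, 3.141, 0.002]
wrist_force: [0.7, 0.9, -0.8]
opening: 0.0326
```

{"name": "carry_out", "arguments": {"rows": [{"ax": 0,"ay": 0,"az": 0,"dx": -0.6,"dy": -0.9,"dz": 0,"grip": 0.25},{"ax": 0,"ay": 0,"az": 0,"dx": -0.6,"dy": -0.9,"dz": 0,"grip": 0.25},{"ax": 0,"ay": 0,"az": 1,"dx": 0,"dy": 0,"dz": 0,"grip": 0.25},{"ax": 0,"ay": 0,"az": 1,"dx": 0,"dy": 0,"dz": 0,"grip": 0.25},{"ax": 0,"ay": 0,"az": 1,"dx": 0,"dy": 0,"dz": 0,"grip": 0.25},{"ax": 0,"ay": 0,"az": 1,"dx": 0,"dy": 0,"dz": 0,"grip": 0.25},{"ax": 0,"ay": 0,"az": 1,"dx": 0,"dy": 0,"dz": 0,"grip": 0.25},{"ax": 0,"ay": 0,"az": 1,"dx": 0,"dy": 0,"dz": 0,"grip": 0.25}]}}

```text
t: 6.35
position: [0.5432, 0.1355, 0.2009]
eef_rot: [-0.817, -3.033, -0.001]
wrist_force: [1.0, -0.4, -0.6]
opening: 0.0328
```

{"name": "carry_out", "arguments": {"rows": [{"ax": 0,"ay": 0,"az": 1,"dx": 0,"dy": 0,"dz": 0,"grip": 0.25},{"ax": 0,"ay": 0,"az": 1,"dx": 0,"dy": 0,"dz": 0,"grip": 0.25},{"ax": 0,"ay": 0,"az": 1,"dx": 0,"dy": 0,"dz": 0,"grip": 0.25},{"ax": 0,"ay": 0,"az": 1,"dx": 0,"dy": 0,"dz": 0,"grip": 0.25},{"ax": 0,"ay": 0,"az": 1,"dx": 0,"dy": 0,"dz": 0,"grip": 0.25},{"ax": 0,"ay": 0,"az": 1,"dx": 0,"dy": 0,"dz": 0,"grip": 0.25},{"ax": 0,"ay": 0,"az": 1,"dx": 0,"dy": 0,"dz": 0,"grip": 0.25},{"ax": 0,"ay": 0,"az": 1,"dx": 0,"dy": 0,"dz": 0,"grip": 0.25}]}}

```text
t: 7.02
position: [0.5432, 0.1356, 0.2009]
eef_rot: [-1.805, -2.571, -0.001]
wrist_force: [-0.6, -1.0, -0.7]
opening: 0.0329
```

{"name": "carry_out", "arguments": {"rows": [{"ax": 0,"ay": 0,"az": 1,"dx": 0,"dy": 0,"dz": 0,"grip": 0.25},{"ax": 0,"ay": 0,"az": 1,"dx": 0,"dy": 0,"dz": 0,"grip": 0.25},{"ax": 0,"ay": 0,"az": 1,"dx": 0,"dy": 0,"dz": 0,"grip": 0.25},{"ax": 0,"ay": 0,"az": 1,"dx": 0,"dy": 0,"dz": 0,"grip": 0.25},{"ax": 0,"ay": 0,"az": 1,"dx": 0,"dy": 0,"dz": 0,"grip": 0.25},{"ax": 0,"ay": 0,"az": 1,"dx": 0,"dy": 0,"dz": 0,"grip": 0.25},{"ax": 0,"ay": 0,"az": 0,"dx": 0,"dy": 0,"dz": 0,"grip": 0.25}]}}

```text
t: 7.6
position: [0.5433, 0.1358, 0.2008]
eef_rot: [-2.406, -2.02, -0.001]
wrist_force: [0.5, 0.4, -1.0]
opening: 0.0325
```

```bash
python3 - <<'E'
from h import *
c=snap('wrist','w5.png');c=snap('top','top5.png');o=ctrl.get_obs();print(o['t'],o['position'],R.from_rotvec(o['eef_rot']).as_matrix().round(4),o['wrist_force'],o['opening'],o['joint_pos'].round(2))
E
```

```text
7.7 [0.54329505 0.13578259 0.2006656 ] [[ 1.693e-01  9.856e-01  1.000e-04]
 [ 9.856e-01 -1.693e-01  4.000e-04]
 [ 5.000e-04  0.000e+00 -1.000e+00]] [ 0.17047311  0.90723823 -0.50784419] 0.03261931134643588 [-0.69  0.35  0.46  1.88 -0.19  0.95 -0.31]
```

View pics/w5.png

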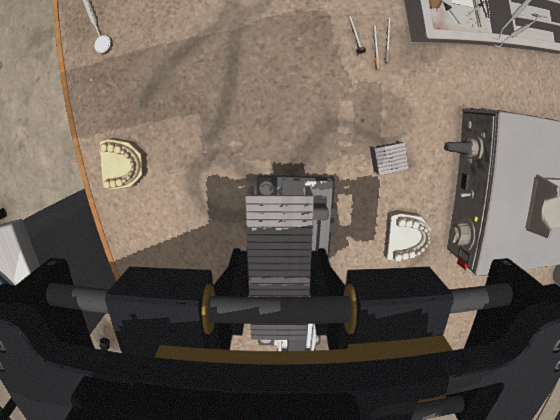

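{"name": "carry_out", "arguments": {"rows": [{"ax": 0,"ay": 0,"az": 0,"dx": -0.95,"dy": 0,"dz": 0,"grip": 0.25},{"ax": 0,"ay": 0,"az": 0,"dx": -0.95,"dy": 0,"dz": 0,"grip": 0.25},{"ax": 0,"ay": 0,"az": 0,"dx": -0.95,"dy": 0,"dz": 0,"grip": 0.25},{"ax": 0,"ay": 0,"az": 0,"dx": -0.95,"dy": 0,"dz": 0,"grip": 0.25},{"ax": 0,"ay": 0,"az": 0,"dx": -0.95,"dy": 0,"dz": 0,"grip": 0.25},{"ax": 0,"ay": 0,"az": 0,"dx": -0.95,"dy": 0,"dz": 0,"grip": 0.25},{"ax": 0,"ay": 0,"az": 0,"dx": -0.5,"dy": 0,"dz": 0,"grip": 0.25},{"ax": 0,"ay": 0,"az": 0,"dx": 0,"dy": 0,"dz": 0,"grip": 0.25}]}}

```text
t: 8.37
position: [0.5163, -0.0203, 0.2007]
eef_rot: [2.409, 2.016, -0.0]
wrist_force: [0.5, 0.6, 0.1]
opening: 0.0326
```

{"name": "carry_out", "arguments": {"rows": [{"ax": 0,"ay": 0,"az": 0,"dx": 0,"dy": 0,"dz": 0,"grip": 0.25}]}}

```text
t: 8.45
position: [0.517, -0.0167, 0.2004]
eef_rot: [-2.404, -2.021, -0.001]
wrist_force: [0.2, 0.5, -0.0]
opening: 0.0328
```

```bash
python3 - <<'E'
from h import *
c=snap('wrist','w6.png');o=ctrl.get_obs();print(o['t'],o['position'],R.from_rotvec(o['eef_rot']).as_matrix().round(4))
E
```

```text
8.5 [ 0.51720254 -0.01565833  0.2003406 ] [[ 1.700e-01  9.854e-01  3.000e-04]
 [ 9.854e-01 -1.700e-01  1.100e-03]
 [ 1.200e-03  1.000e-04 -1.000e+00]]
```

{"name": "carry_out", "arguments": {"rows": [{"ax": 0,"ay": 0,"az": 0,"dx": -0.95,"dy": 0,"dz": 0,"grip": 0.25},{"ax": 0,"ay": 0,"az": 0,"dx": -0.95,"dy": 0,"dz": 0,"grip": 0.25},{"ax": 0,"ay": 0,"az": 0,"dx": -0.9,"dy": 0,"dz": 0,"grip": 0.25},{"ax": 0,"ay": 0,"az": 0,"dx": 0,"dy": 0,"dz": 0,"grip": 0.25},{"ax": 0,"ay": 0,"az": 0,"dx": 0,"dy": 0,"dz": 0,"grip": 0.25}]}}

```text
t: 8.92
position: [0.5052, -0.0853, 0.2002]
eef_rot: [-2.404, -2.022, -0.001]
wrist_force: [-0.1, 0.6, -0.3]
opening: 0.0327
```

```bash
python3 - <<'E'
from h import *
c=snap('wrist','w7.png');o=ctrl.get_obs();print(o['t'],o['position'],R.from_rotvec(o['eef_rot']).as_matrix().round(4))
E
```

```text
8.9667 [ 0.50540467 -0.08427033  0.20014468] [[ 1.695e-01  9.855e-01  0.000e+00]
 [ 9.855e-01 -1.695e-01  9.000e-04]
 [ 9.000e-04 -1.000e-04 -1.000e+00]]
```

View pics/w6.png

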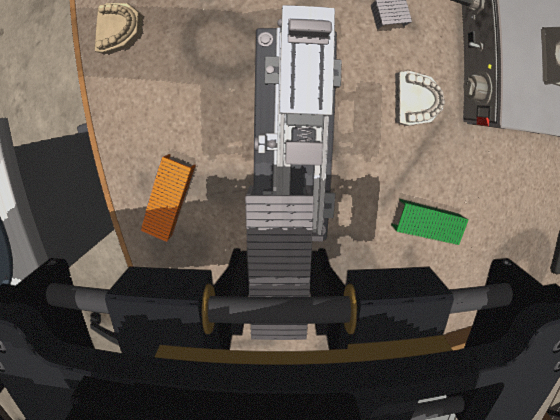

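View pics/w7.png

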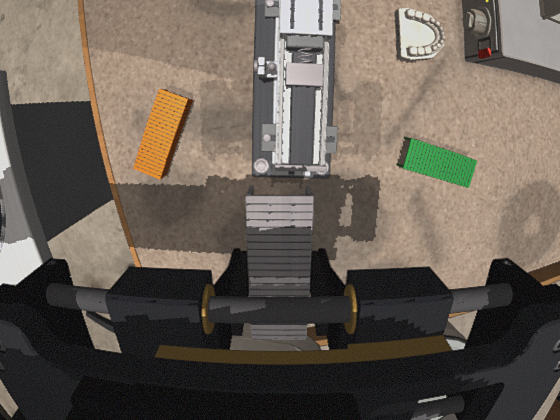

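```bash
python3 - <<'E'
import cv2
a=cv2.imread('pics/w7.png')[20:200,230:370];cv2.imwrite('pics/w7z.png',cv2.resize(a,None,fx=4,fy=4,interpolation=cv2.INTER_CUBIC)[:720])
a=cv2.imread('pics/w7.png')[30:110,240:350];cv2.imwrite('pics/w7y.png',cv2.resize(a,None,fx=7,fy=7,interpolation=cv2.INTER_CUBIC))
a=cv2.imread('pics/w7.png')[100:185,240:350];cv2.imwrite('pics/w7x.png',cv2.resize(a,None,fx=7,fy=7,interpolation=cv2.INTER_CUBIC))
E
```

```text
(no output)
```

View pics/w7x.png

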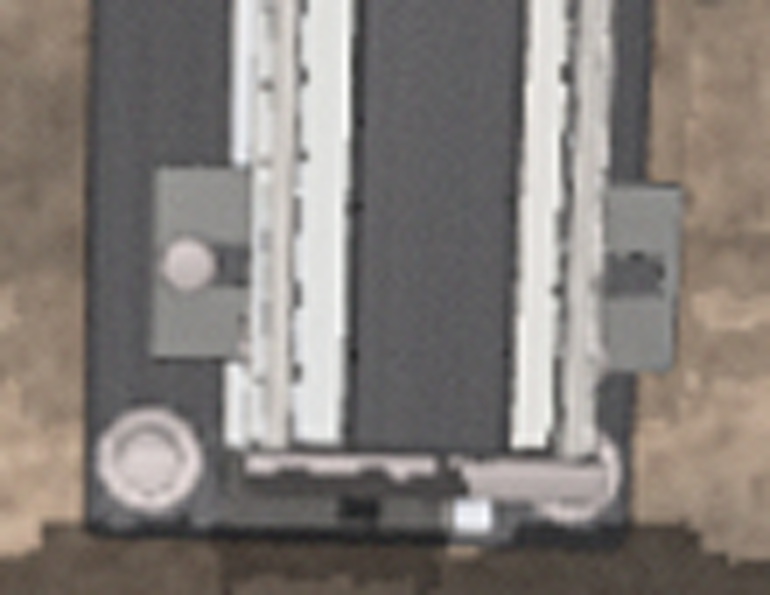

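View pics/w7y.png

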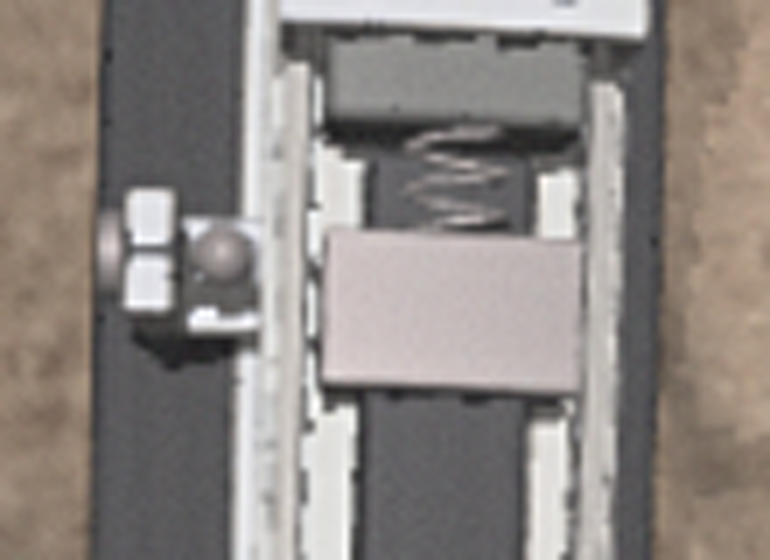

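```bash
python3 - <<'E'
from h import *
c=load('w7.png')
X=lambda u,v:(240+(u+.5)/7-.5,100+(v+.5)/7-.5)
Y=lambda u,v:(240+(u+.5)/7-.5,30+(v+.5)/7-.5)
def m(f,u,v,z):return atz(c,*f(u,v),z,True)
for side,pts in dict(coreL=[(X,349,440),(X,354,220),(X,361,10),(Y,363,410)],coreR=[(X,511,440),(X,518,220),(X,524,10),(Y,523,410)]).items():
    for f,u,v in pts: print(side,m(f,u,v,.046).round(4))
for side,pts in dict(wallL=[(X,288,440),(X,294,220),(X,299,10),(Y,303,540),(Y,306,80)],wallR=[(X,563,440),(X,572,220),(X,580,10),(Y,582,540),(Y,594,80)]).items():
    for f,u,v in pts: print(side,m(f,u,v,.040).round(4))
for n,f,u,v,z in [('noseL',X,247,453,.043),('noseR',X,612,460,.043),('noseoutR',X,600,503,.043),('fol FL',Y,322,385,.054),('fol FR',Y,580,391,.054),('fol RL',Y,330,230,.054),('fol RR',Y,580,237,.054),('footFL',X,85,533,.01),('footFR',X,630,543,.01)]: print(n,m(f,u,v,z).round(4))
E
```

```text
coreL [ 0.5215 -0.0505  0.046 ]
coreL [ 0.5268 -0.0225  0.046 ]
coreL [0.5322 0.0039 0.046 ]
coreL [0.5344 0.0152 0.046 ]
coreR [ 0.5422 -0.054   0.046 ]
coreR [ 0.5475 -0.0258  0.046 ]
coreR [0.5525 0.0007 0.046 ]
coreR [0.5543 0.0121 0.046 ]
wallL [ 0.5136 -0.0502  0.04  ]
wallL [ 0.5193 -0.0216  0.04  ]
wallL [0.5246 0.0053 0.04  ]
wallL [5.242e-01 1.000e-04 4.000e-02]
wallL [0.535  0.0601 0.04  ]
wallR [ 0.5495 -0.0561  0.04  ]
wallR [ 0.555  -0.0274  0.04  ]
wallR [ 5.604e-01 -3.000e-04  4.000e-02]
wallR [ 0.5598 -0.0055  0.04  ]
wallR [0.5716 0.0548 0.04  ]
noseL [ 0.5081 -0.0505  0.043 ]
noseR [ 0.5553 -0.0593  0.043 ]
noseoutR [ 0.5529 -0.0647  0.043 ]
fol FL [0.5296 0.0186 0.054 ]
fol FR [0.5607 0.0131 0.054 ]
fol RL [0.5339 0.0377 0.054 ]
fol RR [0.5639 0.0323 0.054 ]
footFL [ 0.4812 -0.0635  0.01  ]
footFR [ 0.5601 -0.0785  0.01  ]
```

```bash
python3 - <<'E'
import cv2
a=cv2.imread('pics/w7.png')[180:350,225:335];cv2.imwrite('pics/w7s.png',cv2.resize(a,None,fx=4.5,fy=4.5,interpolation=cv2.INTER_CUBIC)[:,:])
E
```

```text
(no output)
```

View pics/w7s.png

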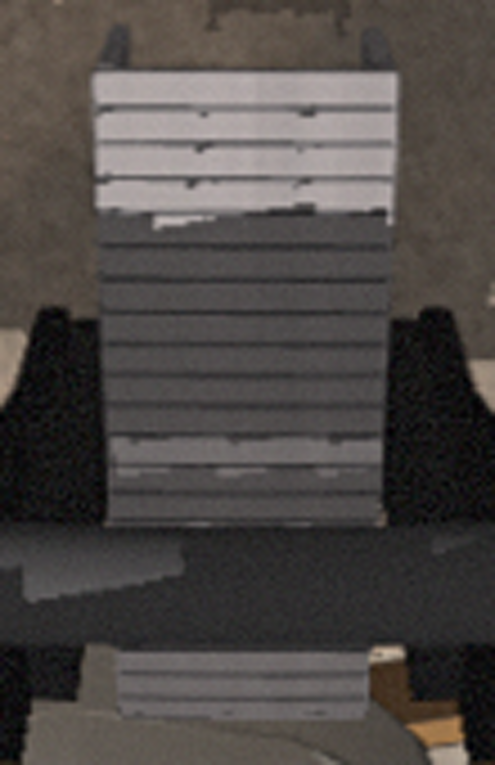

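```bash
python3 - <<'E'
from h import *
c=load('w7.png')
P=np.array([0.50540467,-0.08427033,0.20014468]);Rm=np.array([[.1695,.9855,0],[.9855,-.1695,.0009],[.0009,-.0001,-1]])
for z in (.184,.187,.190):
  q=[atz(c,225+(u+.5)/4.5-.5,180+(v+.5)/4.5-.5,z,True) for u,v in [(92,70),(399,71),(122,716),(368,717)]]
  t=[Rm.T@(x-P) for x in q]
  print(z,np.round(t,4).tolist(),'W',np.linalg.norm(q[0]-q[1]),np.linalg.norm(q[2]-q[3]),'mid',((q[0]+q[1]+q[2]+q[3])/4).round(4),'midF/B',np.round((t[0]+t[1])/2,4),np.round((t[2]+t[3])/2,4))
print(c['eye'],rot(c).round(4))
E
```

```text
0.184 [[0.0425, -0.0158, 0.0162], [0.0423, 0.0175, 0.0162], [-0.0466, -0.0158, 0.0161], [-0.0468, 0.0172, 0.0161]] W 0.03335214766777333 0.0329939763377122 mid [ 0.5058 -0.0865  0.184 ] midF/B [0.0424 0.0009 0.0162] [-0.0467  0.0007  0.0161]
0.187 [[0.0433, -0.0155, 0.0132], [0.0432, 0.0172, 0.0132], [-0.0441, -0.0155, 0.0131], [-0.0443, 0.0169, 0.0131]] W 0.03269816710641377 0.03234701892490145 mid [ 0.5061 -0.0849  0.187 ] midF/B [0.0432 0.0009 0.0132] [-0.0442  0.0007  0.0131]
0.19 [[0.0441, -0.0152, 0.0102], [0.044, 0.0169, 0.0102], [-0.0415, -0.0152, 0.0101], [-0.0417, 0.0165, 0.0101]] W 0.03204418654505404 0.031700061512090795 mid [ 0.5064 -0.0832  0.19  ] midF/B [0.044  0.0009 0.0102] [-0.0416  0.0007  0.0101]
[ 0.52045571 -0.00196869  0.33699605] [[ 9.853e-01 -1.625e-01 -5.290e-02]
 [-1.709e-01 -9.382e-01 -3.009e-01]
 [-7.000e-04  3.055e-01 -9.522e-01]]
```

{"name": "carry_out", "arguments": {"rows": [{"ax": 0,"ay": 0,"az": 0,"dx": 0.6,"dy": 0.2,"dz": 0,"grip": 0.25},{"ax": 0,"ay": 0,"az": 0,"dx": 0.6,"dy": 0.2,"dz": 0.4,"grip": 0.25},{"ax": 0,"ay": 0,"az": 0,"dx": 0.6,"dy": 0.2,"dz": 0.7,"grip": 0.25},{"ax": 0,"ay": 0,"az": 0,"dx": 0.6,"dy": 0.22,"dz": 0.7,"grip": 0.25},{"ax": 0,"ay": 0,"az": 0.22,"dx": 0,"dy": 0,"dz": 0.7,"grip": 0.25},{"ax": 0,"ay": 0,"az": 0,"dx": 0,"dy": 0,"dz": 0.7,"grip": 0.25},{"ax": 0,"ay": 0,"az": 0,"dx": 0,"dy": 0,"dz": 0,"grip": 0.25},{"ax": 0,"ay": 0,"az": 0,"dx": 0,"dy": 0,"dz": 0,"grip": 0.25}]}}

```text
t: 9.63
position: [0.5349, -0.0284, 0.119]
eef_rot: [-2.42, -2.001, 0.003]
wrist_force: [-0.4, 0.0, -0.4]
opening: 0.0324
```

{"name": "carry_out", "arguments": {"rows": [{"ax": 0,"ay": 0,"az": 0,"dx": 0,"dy": 0,"dz": 0,"grip": 0.2},{"ax": 0,"ay": 0,"az": 0,"dx": 0,"dy": 0,"dz": 0,"grip": 0.2}]}}

```text
t: 9.8
position: [0.5362, -0.0299, 0.1212]
eef_rot: [2.422, 1.999, 0.003]
wrist_force: [-0.2, 0.0, -0.4]
opening: 0.033
```

```bash
python3 - <<'E'
from h import *
c=snap('wrist','w8.png');o=ctrl.get_obs();Rm=R.from_rotvec(o['eef_rot']).as_matrix();print(o['t'],o['position'],Rm.round(4),o['wrist_force'])
print(Rm.T@(np.array([.5357,-.0287,.0798])-o['position'])/.025)
a=c['image'][60:340,200:370];cv2.imwrite('pics/w8z.png',cv2.resize(a,None,fx=4,fy=4,interpolation=cv2.INTER_CUBIC)[:600])
E
```

```text
9.85 [ 0.536158   -0.03015426  0.12128506] [[ 1.903e-01  9.817e-01  2.200e-03]
 [ 9.817e-01 -1.903e-01  5.000e-04]
 [ 9.000e-04  2.000e-03 -1.000e+00]] [-0.56443523  0.12810314 -0.36694119]
[ 0.05215115 -0.03245181  1.65938621]
```

View pics/w8z.png

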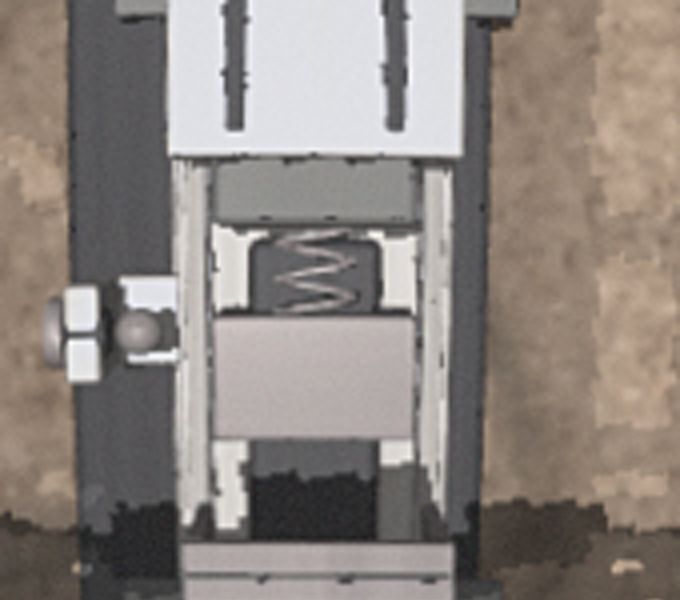

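```bash
python3 - <<'E'
from h import *
c=load('w8.png');o=ctrl.get_obs();Rm=R.from_rotvec(o['eef_rot']).as_matrix()
f=lambda u,v,z:(Rm.T@(atz(c,200+(u+.5)/4-.5,60+(v+.5)/4-.5,z,True)-o['position']))*1000
for n,u,v,z in [('stL',180,541,.108),('stR',455,541,.108),('folL',213,437,.054),('folR',414,437,.054),('folRL',216,316,.054),('folRR',413,316,.054),('coreL',249,445,.046),('coreR',378,445,.046),('core0L',249,245,.046),('core0R',380,245,.046),('wL',210,500,.04),('wR',421,465,.04),('wL',211,170,.04),('wR',425,170,.04),('railFL',169,157,.06),('railFR',463,157,.06),('footL',84,600,.01),('footL',70,0,.01),('footR',481,480,.01),('footR',492,25,.01)]: print(n,f(u,v,z).round(1))
E
```

```text
stL [ 44.7 -15.8  13.3]
stR [44.8 17.2 13.4]
folL [ 47.4 -16.   67.3]
folR [47.4 16.  67.4]
folRL [ 66.8 -15.2  67.3]
folRR [66.8 15.6 67.4]
coreL [ 44.5 -10.7  75.3]
coreR [44.5 10.7 75.3]
core0L [ 77.6 -10.4  75.3]
core0R [77.6 10.7 75.4]
wL [ 33.8 -17.9  81.3]
wR [39.9 18.4 81.4]
wL [ 90.1 -16.9  81.3]
wR [90.1 18.3 81.4]
railFL [ 91.7 -21.6  61.3]
railFR [91.8 22.4 61.4]
footL [  6.1 -46.5 111.2]
footL [124.6 -46.  111.3]
footR [ 30.8  32.7 111.4]
footR [119.1  33.2 111.5]
```

{"name": "carry_out", "arguments": {"rows": [{"ax": 0,"ay": 0,"az": 0.05,"dx": -0.03,"dy": -0.02,"dz": 0.3,"grip": 0.2},{"ax": 0,"ay": 0,"az": 0,"dx": 0,"dy": 0,"dz": 0.3,"grip": 0.2},{"ax": 0,"ay": 0,"az": 0,"dx": 0,"dy": 0,"dz": 0.3,"grip": 0.2},{"ax": 0,"ay": 0,"az": 0,"dx": 0,"dy": 0,"dz": 0.25,"grip": 0.2},{"ax": 0,"ay": 0,"az": 0,"dx": 0,"dy": 0,"dz": 0.15,"grip": 0.2},{"ax": 0,"ay": 0,"az": 0,"dx": 0,"dy": 0,"dz": 0.1,"grip": 0.2},{"ax": 0,"ay": 0,"az": 0,"dx": 0,"dy": 0,"dz": 0,"grip": 0.2},{"ax": 0,"ay": 0,"az": 0,"dx": 0,"dy": 0,"dz": 0,"grip": 0.2}]}}

```text
t: 10.52
position: [0.5347, -0.0311, 0.0851]
eef_rot: [-2.428, -1.993, 0.0]
wrist_force: [0.3, -0.2, 0.0]
opening: 0.0324
```

```bash
python3 - <<'E'
from h import *
c=snap('wrist','w9.png');o=ctrl.get_obs();Rm=R.from_rotvec(o['eef_rot']).as_matrix();print(o['t'],o['position'],Rm.round(4),o['wrist_force'])
a=c['image'][60:340,200:370];cv2.imwrite('pics/w9z.png',cv2.resize(a,None,fx=4,fy=4,interpolation=cv2.INTER_CUBIC)[100:700])
E
```

```text
10.5667 [ 0.53487539 -0.03116431  0.08535889] [[ 1.951e-01  9.808e-01  3.000e-04]
 [ 9.808e-01 -1.951e-01  0.000e+00]
 [ 1.000e-04  3.000e-04 -1.000e+00]] [-0.29624897 -0.26004733 -1.62900362]
```

View pics/w9z.png

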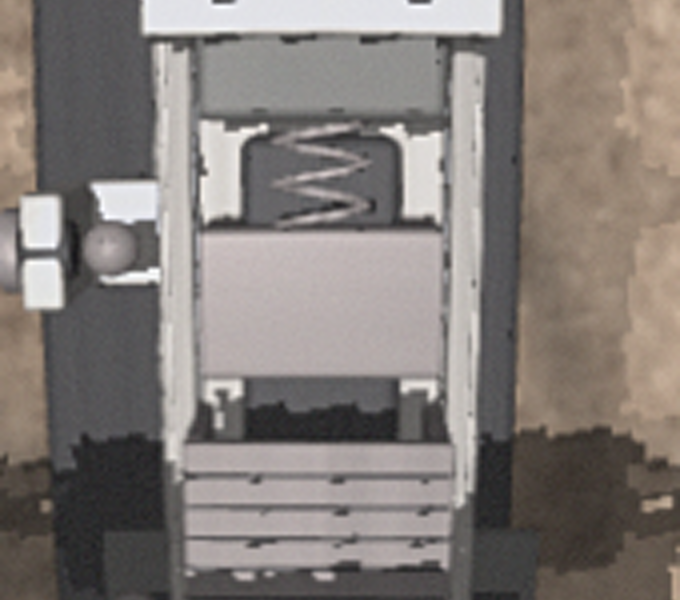

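```bash
python3 - <<'E'
from h import *
c=load('w9.png');o=ctrl.get_obs();Rm=R.from_rotvec(o['eef_rot']).as_matrix()
f=lambda u,v,z:(Rm.T@(atz(c,200+(u+.5)/4-.5,60+(v+100+.5)/4-.5,z,True)-o['position']))*1000
for n,u,v,z in [('stL',185,443,.072),('stR',453,443,.072),('folL',199,378,.054),('folR',442,378,.054),('folRL',204,228,.054),('folRR',443,228,.054),('coreL',247,400,.046),('coreR',400,400,.046),('core0L',244,160,.046),('core0R',402,160,.046),('wL',192,420,.04),('wR',450,420,.04),('wL',193,50,.04),('wR',451,70,.04),('footL',58,600,.01),('footL',35,50,.01),('footR',514,430,.01),('footR',524,20,.01)]: print(n,f(u,v,z).round(1))
E
```

```text
stL [ 44.3 -15.3  13.4]
stR [44.3 16.8 13.4]
folL [ 48.3 -15.1  31.4]
folR [48.3 17.  31.4]
folRL [ 68.2 -14.1  31.4]
folRR [68.3 16.7 31.4]
coreL [43.4 -9.3 39.4]
coreR [43.4 12.  39.4]
core0L [76.6 -9.3 39.4]
core0R [76.7 11.8 39.4]
wL [ 39.1 -17.6  45.4]
wR [39.1 19.7 45.4]
wL [ 91.9 -16.6  45.4]
wR [89.1 18.9 45.4]
footL [ -1.3 -45.7  75.3]
footL [ 94.  -45.3  75.4]
footR [29.9 33.8 75.4]
footR [98.4 33.7 75.4]
```

{"name": "carry_out", "arguments": {"rows": [{"ax": 0,"ay": 0,"az": 0,"dx": 0,"dy": 0.015,"dz": 0.08,"grip": 0.2},{"ax": 0,"ay": 0,"az": 0,"dx": 0,"dy": 0,"dz": 0.08,"grip": 0.2},{"ax": 0,"ay": 0,"az": 0,"dx": 0,"dy": 0,"dz": 0.06,"grip": 0.2},{"ax": 0,"ay": 0,"az": 0,"dx": 0,"dy": 0,"dz": 0,"grip": 0.2},{"ax": 0,"ay": 0,"az": 0,"dx": 0,"dy": 0,"dz": 0,"grip": 0.2},{"ax": 0,"ay": 0,"az": 0,"dx": 0,"dy": 0,"dz": 0,"grip": 0.2}]}}

```text
t: 11.07
position: [0.5351, -0.0311, 0.0798]
eef_rot: [-2.428, -1.993, -0.0]
wrist_force: [0.6, -0.3, -0.9]
opening: 0.0324
```

```bash
cat > st.py <<'E'
from h import *
o=ctrl.get_obs();Rm=R.from_rotvec(o['eef_rot']).as_matrix();print(round(o['t'],2),o['position'].round(4),'head',round(np.degrees(np.arctan2(Rm[1,0],Rm[0,0])),2),'tilt',Rm[:2,2].round(4),'F',o['wrist_force'].round(2),'Ftool',(Rm.T@o['wrist_force']).round(2),'T',(Rm.T@o['ft_torque']).round(3),round(o['opening'],4))
E
python3 st.py
```

```text
11.07 [ 0.5351 -0.0311  0.0798] head 78.76 tilt [0.     0.0001] F [ 0.62 -0.3  -0.87] Ftool [-0.18  0.66  0.87] T [ 0.096 -0.125  0.058] 0.0324
```

{"name": "carry_out", "arguments": {"rows": [{"ax": 0,"ay": 0,"az": 0,"dx": 0.08,"dy": 0,"dz": 0,"grip": 0.2},{"ax": 0,"ay": 0,"az": 0,"dx": 0.08,"dy": 0,"dz": 0,"grip": 0.2},{"ax": 0,"ay": 0,"az": 0,"dx": 0.08,"dy": 0,"dz": 0,"grip": 0.2},{"ax": 0,"ay": 0,"az": 0,"dx": 0,"dy": 0,"dz": 0,"grip": 0.2},{"ax": 0,"ay": 0,"az": 0,"dx": 0,"dy": 0,"dz": 0,"grip": 0.2}]}}

```text
t: 11.48
position: [0.5362, -0.0257, 0.0798]
eef_rot: [2.428, 1.993, -0.0]
wrist_force: [-0.4, -2.2, -0.7]
opening: 0.0327
```

```bash
python3 st.py
```

```text
11.48 [ 0.5362 -0.0257  0.0798] head 78.75 tilt [ 0.0001 -0.0006] F [-0.42 -2.17 -0.69] Ftool [-2.21  0.01  0.69] T [-0.044 -0.609 -0.04 ] 0.0327
```

{"name": "carry_out", "arguments": {"rows": [{"ax": 0,"ay": 0,"az": 0,"dx": 0.1,"dy": 0,"dz": 0,"grip": 0.2},{"ax": 0,"ay": 0,"az": 0,"dx": 0.1,"dy": 0,"dz": 0,"grip": 0.2},{"ax": 0,"ay": 0,"az": 0,"dx": 0.1,"dy": 0,"dz": 0,"grip": 0.2},{"ax": 0,"ay": 0,"az": 0,"dx": 0.1,"dy": 0,"dz": 0,"grip": 0.2},{"ax": 0,"ay": 0,"az": 0,"dx": 0,"dy": 0,"dz": 0,"grip": 0.2},{"ax": 0,"ay": 0,"az": 0,"dx": 0,"dy": 0,"dz": 0,"grip": 0.2}]}}

```text
t: 11.98
position: [0.5382, -0.0157, 0.0797]
eef_rot: [2.428, 1.993, -0.0]
wrist_force: [-0.5, -5.9, 0.3]
opening: 0.0328
```

```bash
python3 st.py
```

```text
11.98 [ 0.5382 -0.0157  0.0797] head 78.76 tilt [ 0.     -0.0005] F [-0.51 -5.86  0.31] Ftool [-5.85  0.65 -0.31] T [-0.048 -1.17  -0.038] 0.0328
```

{"name": "carry_out", "arguments": {"rows": [{"ax": 0,"ay": 0,"az": 0,"dx": 0.1,"dy": 0,"dz": 0,"grip": 0.2},{"ax": 0,"ay": 0,"az": 0,"dx": 0.1,"dy": 0,"dz": 0,"grip": 0.2},{"ax": 0,"ay": 0,"az": 0,"dx": 0.12,"dy": 0,"dz": 0,"grip": 0.2},{"ax": 0,"ay": 0,"az": 0,"dx": 0,"dy": 0,"dz": 0,"grip": 0.2},{"ax": 0,"ay": 0,"az": 0,"dx": 0,"dy": 0,"dz": 0,"grip": 0.2},{"ax": 0,"ay": 0,"az": 0,"dx": 0,"dy": 0,"dz": 0,"grip": 0.2}]}}

```text
t: 12.48
position: [0.5395, -0.0088, 0.0798]
eef_rot: [2.428, 1.992, -0.002]
wrist_force: [-1.3, -6.8, -0.3]
opening: 0.0328
```

```bash
python3 st.py;  python3 - <<'E'
from h import *
c=snap('wrist','w10.png')
a=c['image'][60:340,200:370];cv2.imwrite('pics/w10z.png',cv2.resize(a,None,fx=4,fy=4,interpolation=cv2.INTER_CUBIC)[:600])
E
python3 st.py
```

```text
12.48 [ 0.5395 -0.0088  0.0798] head 78.71 tilt [-0.0002 -0.0013] F [-1.29 -6.75 -0.27] Ftool [-6.87  0.06  0.28] T [-0.069 -1.595 -0.031] 0.0328
12.53 [ 0.5395 -0.0088  0.0798] head 78.71 tilt [-0.0002 -0.0013] F [-1.21 -6.23  0.62] Ftool [-6.35  0.03 -0.61] T [-0.047 -1.6   -0.019] 0.0326
```

View pics/w10z.png

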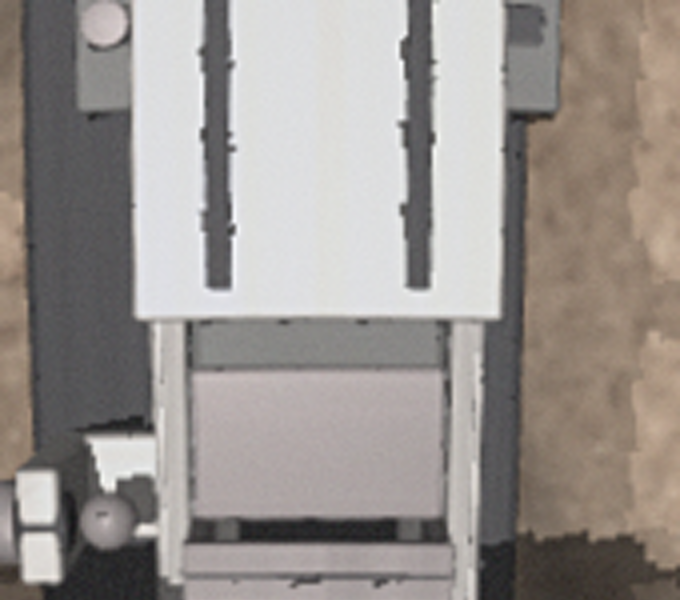

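{"name": "carry_out", "arguments": {"rows": [{"ax": 0,"ay": 0,"az": 0,"dx": 0.08,"dy": 0,"dz": 0,"grip": 0.2},{"ax": 0,"ay": 0,"az": 0,"dx": 0.06,"dy": 0,"dz": 0,"grip": 0.2},{"ax": 0,"ay": 0,"az": 0,"dx": 0,"dy": 0,"dz": 0,"grip": 0.2},{"ax": 0,"ay": 0,"az": 0,"dx": 0,"dy": 0,"dz": 0,"grip": 0.2}]}}

```text
t: 12.87
position: [0.5401, -0.0058, 0.0798]
eef_rot: [2.428, 1.991, -0.002]
wrist_force: [-1.7, -7.0, -0.1]
opening: 0.0329
```

```bash
python3 st.py;  python3 - <<'E'
from h import *
c=load('w10.png');o=ctrl.get_obs();Rm=R.from_rotvec(o['eef_rot']).as_matrix();p=np.array([.5395,-.0088,.0798])
f=lambda u,v,z:(Rm.T@(atz(c,200+(u+.5)/4-.5,60+(v+.5)/4-.5,z,True)-p))*1000
for n,u,v,z in [('stL',184,542,.0665),('stR',454,542,.0665),('folL',191,518,.054),('folR',444,518,.054),('folRL',194,371,.054),('folRR',444,371,.054)]: print(n,f(u,v,z).round(1))
E
```

```text
12.87 [ 0.5401 -0.0058  0.0798] head 78.7 tilt [-0.0004 -0.0018] F [-1.7  -7.05 -0.13] Ftool [-7.24 -0.29  0.15] T [-0.031 -1.826 -0.039] 0.0329
stL [ 44.4 -15.3  13.2]
stR [44.4 17.1 13.2]
folL [ 44.2 -15.6  25.7]
folR [44.3 17.  25.7]
folRL [ 63.3 -14.8  25.7]
folRR [63.4 16.6 25.7]
```

{"name": "carry_out", "arguments": {"rows": [{"ax": 0,"ay": 0,"az": 0,"dx": 0,"dy": 0,"dz": 0.06,"grip": 0.2},{"ax": 0,"ay": 0,"az": 0,"dx": 0,"dy": 0,"dz": 0.06,"grip": 0.2},{"ax": 0,"ay": 0,"az": 0,"dx": 0,"dy": 0,"dz": 0,"grip": 0.2},{"ax": 0,"ay": 0,"az": 0,"dx": 0,"dy": 0,"dz": 0,"grip": 0.2}]}}

```text
t: 13.2
position: [0.5402, -0.0059, 0.0768]
eef_rot: [2.429, 1.991, -0.002]
wrist_force: [-1.0, -7.2, 0.8]
opening: 0.0325
```

```bash
python3 st.py
```

```text
13.2 [ 0.5402 -0.0059  0.0768] head 78.69 tilt [-0.0002 -0.0017] F [-1.03 -7.24  0.81] Ftool [-7.3   0.41 -0.8 ] T [-0.044 -1.712 -0.007] 0.0325
```

{"name": "carry_out", "arguments": {"rows": [{"ax": 0,"ay": 0,"az": 0,"dx": 0,"dy": 0,"dz": 0.06,"grip": 0.2},{"ax": 0,"ay": 0,"az": 0,"dx": 0,"dy": 0,"dz": 0.04,"grip": 0.2},{"ax": 0,"ay": 0,"az": 0,"dx": 0,"dy": 0,"dz": 0,"grip": 0.2},{"ax": 0,"ay": 0,"az": 0,"dx": 0,"dy": 0,"dz": 0,"grip": 0.2}]}}

```text
t: 13.53
position: [0.5402, -0.0058, 0.0743]
eef_rot: [2.428, 1.991, -0.002]
wrist_force: [0.1, -6.9, -0.2]
opening: 0.0325
```

```bash
python3 st.py
```

```text
13.53 [ 0.5402 -0.0058  0.0743] head 78.7 tilt [-0.0002 -0.0017] F [ 0.1  -6.92 -0.18] Ftool [-6.77  1.46  0.2 ] T [-0.034 -1.742 -0.116] 0.0325
```

{"name": "carry_out", "arguments": {"rows": [{"ax": 0,"ay": 0,"az": 0,"dx": 0,"dy": 0,"dz": 0.06,"grip": 0.2},{"ax": 0,"ay": 0,"az": 0,"dx": 0,"dy": 0,"dz": 0.06,"grip": 0.2},{"ax": 0,"ay": 0,"az": 0,"dx": 0,"dy": 0,"dz": 0,"grip": 0.2},{"ax": 0,"ay": 0,"az": 0,"dx": 0,"dy": 0,"dz": 0,"grip": 0.2}]}}

```text
t: 13.87
position: [0.5402, -0.0058, 0.0712]
eef_rot: [2.429, 1.991, -0.002]
wrist_force: [-0.6, -7.7, 1.2]
opening: 0.0327
```

```bash
python3 st.py
```

```text
13.87 [ 0.5402 -0.0058  0.0712] head 78.7 tilt [-0.0003 -0.0017] F [-0.64 -7.69  1.18] Ftool [-7.66  0.88 -1.17] T [-0.077 -1.679 -0.105] 0.0327
```

{"name": "carry_out", "arguments": {"rows": [{"ax": 0,"ay": 0,"az": 0,"dx": 0,"dy": 0,"dz": 0.06,"grip": 0.2},{"ax": 0,"ay": 0,"az": 0,"dx": 0,"dy": 0,"dz": 0.05,"grip": 0.2},{"ax": 0,"ay": 0,"az": 0,"dx": 0,"dy": 0,"dz": 0,"grip": 0.2},{"ax": 0,"ay": 0,"az": 0,"dx": 0,"dy": 0,"dz": 0,"grip": 0.2}]}}

```text
t: 14.2
position: [0.5401, -0.0059, 0.0685]
eef_rot: [2.429, 1.991, -0.002]
wrist_force: [-1.5, -6.6, 0.7]
opening: 0.0327
```

```bash
python3 st.py
```

```text
14.2 [ 0.5401 -0.0059  0.0685] head 78.69 tilt [-0.0003 -0.0017] F [-1.54 -6.61  0.66] Ftool [-6.78 -0.21 -0.65] T [-0.049 -1.753 -0.094] 0.0327
```

{"name": "carry_out", "arguments": {"rows": [{"ax": 0,"ay": 0,"az": 0,"dx": 0,"dy": 0,"dz": 0.03,"grip": 0.2},{"ax": 0,"ay": 0,"az": 0,"dx": 0,"dy": 0,"dz": 0.03,"grip": 0.2},{"ax": 0,"ay": 0,"az": 0,"dx": 0,"dy": 0,"dz": 0,"grip": 0.2},{"ax": 0,"ay": 0,"az": 0,"dx": 0,"dy": 0,"dz": 0,"grip": 0.2}]}}

```text
t: 14.53
position: [0.5402, -0.0059, 0.0672]
eef_rot: [2.429, 1.991, -0.002]
wrist_force: [-1.6, -7.5, 2.4]
opening: 0.0333
```

```bash
python3 st.py
```

```text
14.53 [ 0.5402 -0.0059  0.0672] head 78.7 tilt [-0.0002 -0.0016] F [-1.57 -7.46  2.43] Ftool [-7.63 -0.07 -2.41] T [ 0.048 -1.743 -0.089] 0.0333
```

{"name": "carry_out", "arguments": {"rows": [{"ax": 0,"ay": 0,"az": 0,"dx": -0.05,"dy": 0,"dz": 0,"grip": 0.2},{"ax": 0,"ay": 0,"az": 0,"dx": -0.05,"dy": 0,"dz": 0,"grip": 0.2},{"ax": 0,"ay": 0,"az": 0,"dx": -0.05,"dy": 0,"dz": 0,"grip": 0.2},{"ax": 0,"ay": 0,"az": 0,"dx": 0,"dy": 0,"dz": 0,"grip": 0.2},{"ax": 0,"ay": 0,"az": 0,"dx": 0,"dy": 0,"dz": 0,"grip": 0.2}]}}

```text
t: 14.95
position: [0.5396, -0.0089, 0.0672]
eef_rot: [2.429, 1.992, -0.001]
wrist_force: [-0.6, -5.6, 1.4]
opening: 0.0325
```

```bash
python3 st.py
```

```text
14.95 [ 0.5396 -0.0089  0.0672] head 78.72 tilt [ 0.0001 -0.0009] F [-0.62 -5.57  1.41] Ftool [-5.59  0.48 -1.41] T [ 0.057 -1.465 -0.129] 0.0325
```

{"name": "carry_out", "arguments": {"rows": [{"ax": 0,"ay": 0,"az": 0,"dx": -0.04,"dy": 0,"dz": 0,"grip": 0.2},{"ax": 0,"ay": 0,"az": 0,"dx": 0,"dy": 0,"dz": 0,"grip": 0.2},{"ax": 0,"ay": 0,"az": 0,"dx": 0,"dy": 0,"dz": 0,"grip": 0.2}]}}

```text
t: 15.2
position: [0.5395, -0.0096, 0.0672]
eef_rot: [2.428, 1.992, -0.001]
wrist_force: [-0.1, -4.7, 1.7]
opening: 0.0326
```

```bash
python3 st.py
```

```text
15.2 [ 0.5395 -0.0096  0.0672] head 78.73 tilt [ 0.0001 -0.0006] F [-0.06 -4.69  1.66] Ftool [-4.61  0.86 -1.66] T [ 0.022 -1.349 -0.131] 0.0326
```

{"name": "carry_out", "arguments": {"rows": [{"ax": 0,"ay": 0,"az": 0,"dx": -0.04,"dy": 0,"dz": 0,"grip": 0.2},{"ax": 0,"ay": 0,"az": 0,"dx": 0,"dy": 0,"dz": 0,"grip": 0.2},{"ax": 0,"ay": 0,"az": 0,"dx": 0,"dy": 0,"dz": 0,"grip": 0.2}]}}

```text
t: 15.45
position: [0.5393, -0.0104, 0.0672]
eef_rot: [2.428, 1.992, -0.0]
wrist_force: [-1.1, -5.5, 1.4]
opening: 0.0327
```

```bash
python3 st.py
```

```text
15.45 [ 0.5393 -0.0104  0.0672] head 78.73 tilt [ 0.0001 -0.0004] F [-1.08 -5.49  1.35] Ftool [-5.6   0.01 -1.35] T [ 0.052 -1.334 -0.077] 0.0327
```

{"name": "carry_out", "arguments": {"rows": [{"ax": 0,"ay": 0,"az": 0,"dx": -0.04,"dy": 0,"dz": 0,"grip": 0.2},{"ax": 0,"ay": 0,"az": 0,"dx": 0,"dy": 0,"dz": 0,"grip": 0.2},{"ax": 0,"ay": 0,"az": 0,"dx": 0,"dy": 0,"dz": 0,"grip": 0.2}]}}

```text
t: 15.7
position: [0.5392, -0.0112, 0.0672]
eef_rot: [2.428, 1.993, 0.0]
wrist_force: [-1.7, -4.5, 2.9]
opening: 0.033
```

```bash
python3 st.py
```

```text
15.7 [ 0.5392 -0.0112  0.0672] head 78.75 tilt [ 0.0002 -0.0002] F [-1.74 -4.52  2.87] Ftool [-4.77 -0.83 -2.87] T [ 0.069 -1.274 -0.052] 0.033
```

{"name": "carry_out", "arguments": {"rows": [{"ax": 0,"ay": 0,"az": 0,"dx": -0.04,"dy": 0,"dz": 0,"grip": 0.2},{"ax": 0,"ay": 0,"az": 0,"dx": 0,"dy": 0,"dz": 0,"grip": 0.2},{"ax": 0,"ay": 0,"az": 0,"dx": 0,"dy": 0,"dz": 0,"grip": 0.2}]}}

```text
t: 15.95
position: [0.5391, -0.0116, 0.0672]
eef_rot: [-2.428, -1.993, -0.001]
wrist_force: [-1.0, -3.5, 3.1]
opening: 0.0327
```

```bash
python3 st.py
```

```text
15.95 [ 0.5391 -0.0116  0.0672] head 78.77 tilt [0.0004 0.0003] F [-1.01 -3.46  3.06] Ftool [-3.59 -0.31 -3.06] T [ 0.11  -1.043 -0.041] 0.0327
```

{"name": "carry_out", "arguments": {"rows": [{"ax": 0,"ay": 0,"az": 0,"dx": -0.04,"dy": 0,"dz": 0,"grip": 0.2},{"ax": 0,"ay": 0,"az": 0,"dx": 0,"dy": 0,"dz": 0,"grip": 0.2},{"ax": 0,"ay": 0,"az": 0,"dx": 0,"dy": 0,"dz": 0,"grip": 0.2}]}}

```text
t: 16.2
position: [0.5391, -0.0117, 0.0672]
eef_rot: [-2.427, -1.994, -0.002]
wrist_force: [-0.9, -0.7, 3.7]
opening: 0.0325
```

```bash
python3 st.py; python3 - <<'E'
from h import *
c=snap('wrist','w11.png')
a=c['image'][60:340,200:370];cv2.imwrite('pics/w11z.png',cv2.resize(a,None,fx=4,fy=4,interpolation=cv2.INTER_CUBIC)[:600])
E
```

```text
16.2 [ 0.5391 -0.0117  0.0672] head 78.8 tilt [0.0005 0.0013] F [-0.91 -0.66  3.73] Ftool [-0.82 -0.76 -3.73] T [ 0.147 -0.17  -0.018] 0.0325
```

View pics/w11z.png

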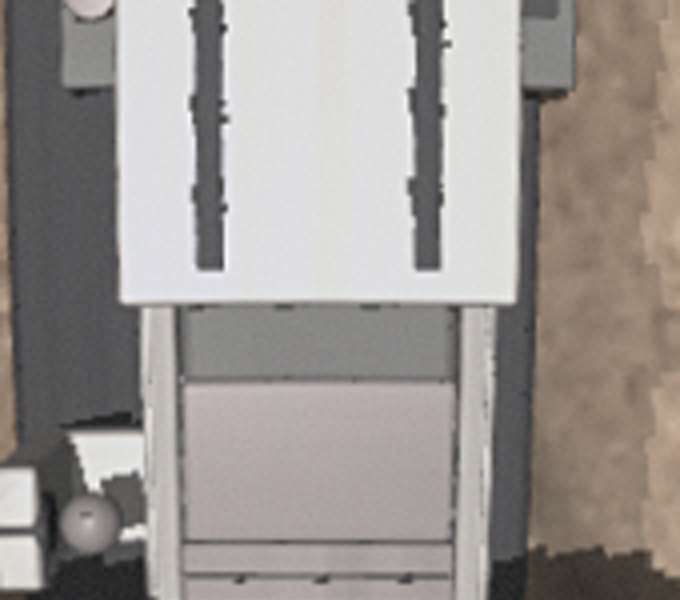

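{"name": "carry_out", "arguments": {"rows": [{"ax": 0,"ay": 0,"az": 0,"dx": 0,"dy": 0,"dz": 0,"grip": 0.45},{"ax": 0,"ay": 0,"az": 0,"dx": 0,"dy": 0,"dz": 0,"grip": 0.5},{"ax": 0,"ay": 0,"az": 0,"dx": 0,"dy": 0,"dz": 0,"grip": 0.6},{"ax": 0,"ay": 0,"az": 0,"dx": 0,"dy": 0,"dz": 0,"grip": 0.6},{"ax": 0,"ay": 0,"az": 0,"dx": 0,"dy": 0,"dz": 0,"grip": 0.6},{"ax": 0,"ay": 0,"az": 0,"dx": 0,"dy": 0,"dz": 0,"grip": 0.6}]}}

```text
t: 16.75
position: [0.5386, -0.0126, 0.0669]
eef_rot: [-2.428, -1.993, 0.0]
wrist_force: [-0.7, 0.0, -0.4]
opening: 0.0516
```

```bash
python3 st.py
```

```text
16.75 [ 0.5386 -0.0126  0.0669] head 78.76 tilt [-0.0003  0.0001] F [-0.68  0.01 -0.43] Ftool [-0.12 -0.67  0.43] T [ 0.041 -0.128 -0.041] 0.0516
```

{"name": "carry_out", "arguments": {"rows": [{"ax": 0,"ay": 0,"az": 0,"dx": 0,"dy": 0,"dz": -0.3,"grip": 0.6},{"ax": 0,"ay": 0,"az": 0,"dx": 0,"dy": 0,"dz": -0.7,"grip": 0.6},{"ax": 0,"ay": 0,"az": 0,"dx": 0,"dy": 0,"dz": -0.9,"grip": 0.6},{"ax": 0,"ay": 0,"az": 0,"dx": 0,"dy": 0,"dz": -0.9,"grip": 0.6},{"ax": 0,"ay": 0,"az": 0,"dx": -0.7,"dy": 0,"dz": -0.7,"grip": 0.6},{"ax": 0,"ay": 0,"az": 0,"dx": -0.9,"dy": 0,"dz": -0.4,"grip": 0.6},{"ax": 0,"ay": 0,"az": 0,"dx": 0,"dy": 0,"dz": 0,"grip": 0.3},{"ax": 0,"ay": 0,"az": 0,"dx": 0,"dy": 0,"dz": 0,"grip": 0}]}}

```text
t: 17.42
position: [0.5311, -0.0532, 0.1657]
eef_rot: [2.431, 1.989, 0.003]
wrist_force: [0.0, -0.1, -0.6]
opening: 0.0453
```

```bash
python3 st.py; python3 - <<'E'
from h import *
c=snap('wrist','w12.png')
E
python3 st.py
```

```text
17.42 [ 0.5311 -0.0532  0.1657] head 78.59 tilt [0.0021 0.0004] F [ 0.02 -0.07 -0.57] Ftool [-0.07  0.04  0.57] T [ 0.086 -0.016  0.035] 0.0453
17.47 [ 0.5308 -0.0519  0.1648] head 78.71 tilt [0.0004 0.0008] F [ 0.4  -0.27 -0.02] Ftool [-0.19  0.44  0.02] T [ 0.045 -0.067  0.024] 0.0417
```

View pics/w12.png

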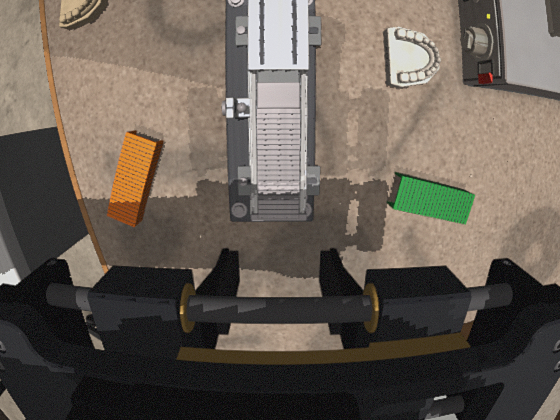

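```bash
python3 - <<'E'
from h import *
a=cv2.imread('pics/w12.png')[60:225,210:330];cv2.imwrite('pics/w12z.png',cv2.resize(a,None,fx=4.5,fy=4.5,interpolation=cv2.INTER_CUBIC)[:600])
E
```

```text
(no output)
```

View pics/w12z.png

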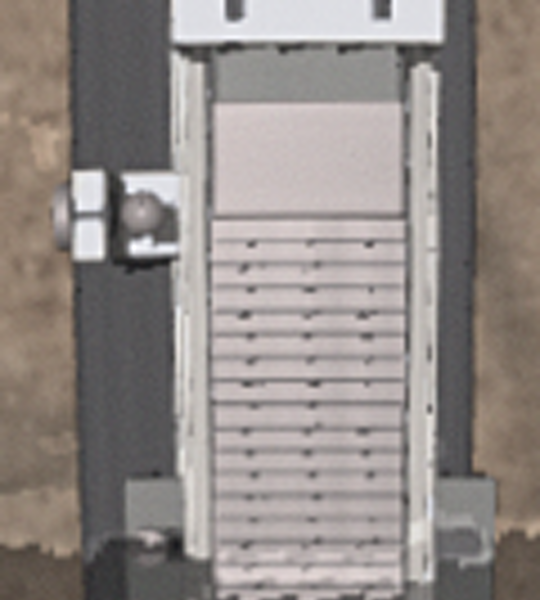

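```bash
python3 - <<'E'
from h import *
a=cv2.imread('pics/w6.png')[0:150,240:350];cv2.imwrite('pics/w6z.png',cv2.resize(a,None,fx=5,fy=5,interpolation=cv2.INTER_CUBIC)[:600])
a=cv2.imread('pics/w5.png')[165:215,240:345];cv2.imwrite('pics/w5z.png',cv2.resize(a,None,fx=6,fy=6,interpolation=cv2.INTER_CUBIC)[:600])
E
```

```text
(no output)
```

View pics/w6z.png

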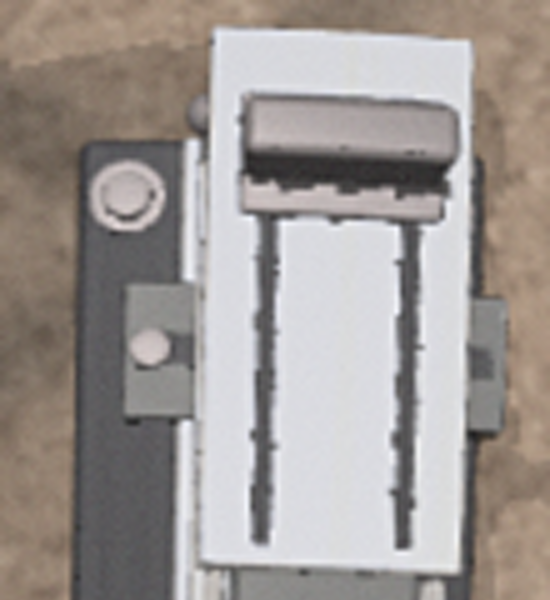

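{"name": "carry_out", "arguments": {"rows": [{"ax": 0,"ay": 0,"az": 0,"dx": 0.9,"dy": 0,"dz": 0,"grip": 0},{"ax": 0,"ay": 0,"az": 0,"dx": 0.9,"dy": 0,"dz": 0,"grip": 0},{"ax": 0,"ay": 0,"az": 0,"dx": 0.9,"dy": 0,"dz": 0,"grip": 0},{"ax": 0,"ay": 0,"az": 0,"dx": 0.9,"dy": 0,"dz": 0,"grip": 0},{"ax": 0,"ay": 0,"az": 0,"dx": 0.9,"dy": 0,"dz": 0,"grip": 0},{"ax": 0,"ay": 0,"az": 0,"dx": 0,"dy": 0,"dz": 0,"grip": 0},{"ax": 0,"ay": 0,"az": 0,"dx": 0,"dy": 0,"dz": 0,"grip": 0}]}}

```text
t: 18.05
position: [0.5524, 0.0611, 0.1635]
eef_rot: [-2.422, -1.998, 0.002]
wrist_force: [-0.6, -0.5, 0.4]
opening: 0.002
```

```bash
python3 st.py; python3 - <<'E'
from h import *
c=snap('wrist','w13.png')
E
```

```text
18.05 [0.5524 0.0611 0.1635] head 79.04 tilt [-0.0019  0.0001] F [-0.63 -0.48  0.42] Ftool [-0.59 -0.53 -0.42] T [-0.024 -0.145  0.018] 0.002
```

View pics/w13.png

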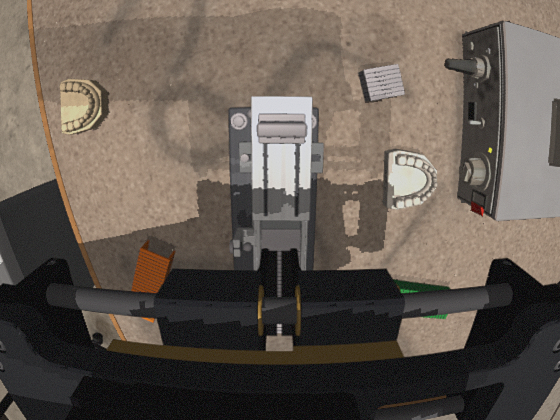

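```bash
python3 - <<'E'
from h import *
a=cv2.imread('pics/w13.png')[90:160,240:325];cv2.imwrite('pics/w13z.png',cv2.resize(a,None,fx=8,fy=8,interpolation=cv2.INTER_CUBIC)[:600])
E
```

```text
(no output)
```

View pics/w13z.png

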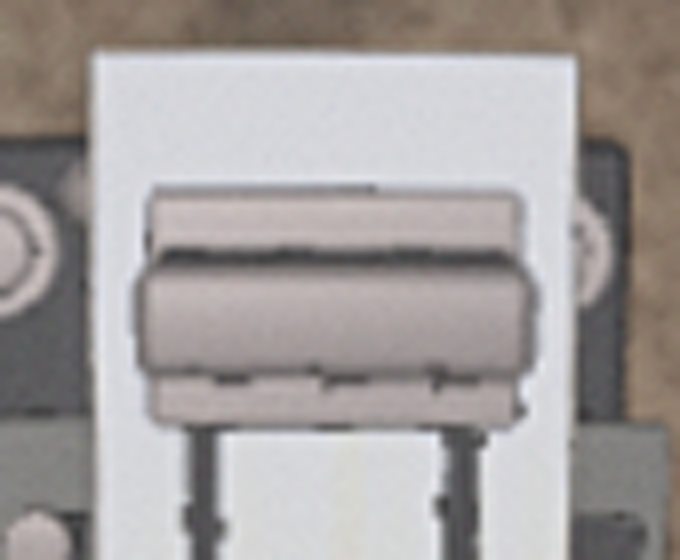

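```bash
python3 - <<'E'
from h import *
c=load('w13.png');o=ctrl.get_obs();Rm=R.from_rotvec(o['eef_rot']).as_matrix();P=o['position']
N=np.array([.5306,-.0553,0]);d=np.array([np.cos(np.radians(79)),np.sin(np.radians(79)),0]);yy=np.array([-d[1],d[0],0])
for n,u,v,z in [('rearL',137,262,.0815),('rearR',533,262,.0815),('frontL',137,375,.0815),('frontR',533,375,.0815),('flRear',330,187,.062),('flFront',330,428,.062),('railrear',330,53,.059)]:
    p=atz(c,240+(u+.5)/8-.5,90+(v+.5)/8-.5,z,True);print(n,p.round(4),'tool mm',(Rm.T@(p-P)*1000).round(1),'nose frame',((p-N)@d*1000).round(1),((p-N)@yy*1000).round(1))
p6=load('w6.png')
for n,u,v,z in [('rear',345,97,.0815),('front',345,152,.0815)]:
    p=atz(p6,240+(u+.5)/5-.5,(v+.5)/5-.5,z,True);print(n,p.round(4),'nose frame',((p-N)@d*1000).round(1),((p-N)@yy*1000).round(1))
E
```

```text
rearL [0.5528 0.1386 0.0815] tool mm [ 78.1 -14.7  82.2] nose frame 194.6 15.3
rearR [0.5851 0.1324 0.0815] tool mm [78.2 18.3 82.1] nose frame 194.7 -17.7
frontL [0.5509 0.1293 0.0815] tool mm [ 68.5 -14.8  82.2] nose frame 185.1 15.3
frontR [0.5834 0.123  0.0815] tool mm [68.7 18.4 82.1] nose frame 185.1 -17.8
flRear [0.5697 0.1415 0.062 ] tool mm [ 84.1   1.4 101.6] nose frame 200.6 -0.9
flFront [0.5655 0.1197 0.062 ] tool mm [ 62.    1.5 101.6] nose frame 178.5 -0.9
railrear [0.5721 0.1536 0.059 ] tool mm [ 96.5   1.4 104.6] nose frame 213.0 -0.8
rear [0.5674 0.1353 0.0815] nose frame 194.1 0.2
front [0.5658 0.1262 0.0815] nose frame 184.8 0.1
```

{"name": "carry_out", "arguments": {"rows": [{"ax": 0,"ay": 0,"az": 0,"dx": 0.9,"dy": 0.04,"dz": 0,"grip": 0},{"ax": 0,"ay": 0,"az": 0,"dx": 0.9,"dy": 0,"dz": 0,"grip": 0},{"ax": 0,"ay": 0,"az": 0,"dx": 0.9,"dy": 0,"dz": 0,"grip": 0},{"ax": 0,"ay": 0,"az": 0,"dx": 0.9,"dy": 0,"dz": 0,"grip": 0},{"ax": 0,"ay": 0,"az": 0,"dx": 0.2,"dy": 0,"dz": 0,"grip": 0},{"ax": 0,"ay": 0,"az": 0,"dx": 0,"dy": 0,"dz": 0.5,"grip": 0},{"ax": 0,"ay": 0,"az": 0,"dx": 0,"dy": 0,"dz": 0.7,"grip": 0},{"ax": 0,"ay": 0,"az": 0,"dx": 0,"dy": 0,"dz": 0.7,"grip": 0}]}}

```text
t: 18.77
position: [0.5721, 0.1487, 0.116]
eef_rot: [2.43, 1.989, -0.001]
wrist_force: [0.4, -0.1, 0.2]
opening: 0.0005
```

{"name": "carry_out", "arguments": {"rows": [{"ax": 0,"ay": 0,"az": 0,"dx": 0,"dy": 0,"dz": 0.4,"grip": 0},{"ax": 0,"ay": 0,"az": 0,"dx": 0,"dy": 0,"dz": 0.2,"grip": 0},{"ax": 0,"ay": 0,"az": 0,"dx": 0,"dy": 0,"dz": 0,"grip": 0},{"ax": 0,"ay": 0,"az": 0,"dx": 0,"dy": 0,"dz": 0,"grip": 0},{"ax": 0,"ay": 0,"az": 0,"dx": 0,"dy": 0,"dz": 0,"grip": 0}]}}

```text
t: 19.18
position: [0.573, 0.151, 0.1028]
eef_rot: [2.429, 1.992, 0.002]
wrist_force: [-0.3, 0.3, 0.3]
opening: 0.0005
```

```bash
python3 st.py; python3 - <<'E'
from h import *
o=ctrl.get_obs();N=np.array([.5306,-.0553,0]);d=np.array([np.cos(np.radians(79)),np.sin(np.radians(79)),0]);yy=np.array([-d[1],d[0],0])
print((o['position']-N)@d*1000,(o['position']-N)@yy*1000)
c=snap('wrist','w14.png');snap('scene','s14.png')
E
```

```text
19.18 [0.573  0.151  0.1028] head 78.72 tilt [0.0014 0.0004] F [-0.29  0.32  0.27] Ftool [ 0.25 -0.35 -0.27] T [ 0.054 -0.093  0.041] 0.0005
210.5651426699496 -2.2695136957786337
```

View pics/s14.png

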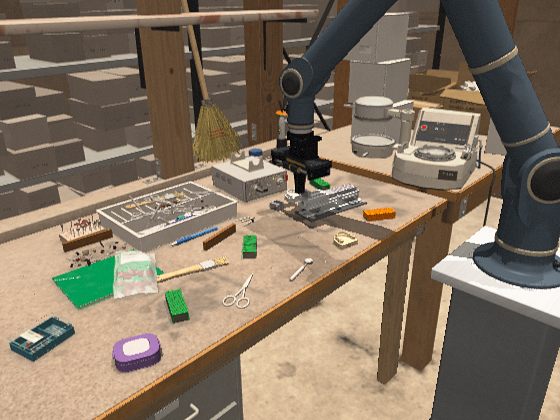

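View pics/w14.png

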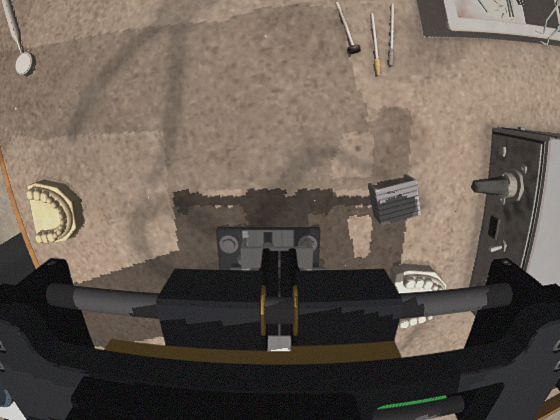

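{"name": "carry_out", "arguments": {"rows": [{"ax": 0,"ay": 0,"az": 0,"dx": 0,"dy": 0,"dz": 0.2,"grip": 0},{"ax": 0,"ay": 0,"az": 0,"dx": 0,"dy": 0,"dz": 0.17,"grip": 0},{"ax": 0,"ay": 0,"az": 0,"dx": 0,"dy": 0,"dz": 0,"grip": 0},{"ax": 0,"ay": 0,"az": 0,"dx": 0,"dy": 0,"dz": 0,"grip": 0}]}}

```text
t: 19.62
position: [0.572, 0.1513, 0.0924]
eef_rot: [-2.428, -1.993, 0.001]
wrist_force: [-0.7, -1.0, -0.1]
opening: 0.0006
```

```bash
python3 st.py
```

```text
19.62 [0.572  0.1513 0.0924] head 78.77 tilt [-0.0008 -0.0002] F [-0.74 -1.04 -0.13] Ftool [-1.17 -0.53  0.13] T [ 0.033 -0.104  0.04 ] 0.0006
```

{"name": "carry_out", "arguments": {"rows": [{"ax": 0,"ay": 0,"az": 0,"dx": -0.1,"dy": 0,"dz": 0,"grip": 0},{"ax": 0,"ay": 0,"az": 0,"dx": -0.1,"dy": 0,"dz": 0,"grip": 0},{"ax": 0,"ay": 0,"az": 0,"dx": -0.1,"dy": 0,"dz": 0,"grip": 0},{"ax": 0,"ay": 0,"az": 0,"dx": -0.1,"dy": 0,"dz": 0,"grip": 0},{"ax": 0,"ay": 0,"az": 0,"dx": -0.1,"dy": 0,"dz": 0,"grip": 0}]}}

```text
t: 20.03
position: [0.57, 0.1393, 0.0929]
eef_rot: [-2.428, -1.993, -0.001]
wrist_force: [0.8, 1.8, -0.5]
opening: 0.0006
```

```bash
python3 st.py
```

```text
20.03 [0.57   0.1393 0.0929] head 78.77 tilt [0.0004 0.0007] F [ 0.83  1.79 -0.52] Ftool [1.92 0.47 0.52] T [ 0.045  0.277 -0.017] 0.0006
```

{"name": "carry_out", "arguments": {"rows": [{"ax": 0,"ay": 0,"az": 0,"dx": -0.2,"dy": 0,"dz": 0,"grip": 0},{"ax": 0,"ay": 0,"az": 0,"dx": -0.25,"dy": 0,"dz": 0,"grip": 0},{"ax": 0,"ay": 0,"az": 0,"dx": -0.25,"dy": 0,"dz": 0,"grip": 0},{"ax": 0,"ay": 0,"az": 0,"dx": -0.25,"dy": 0,"dz": 0,"grip": 0},{"ax": 0,"ay": 0,"az": 0,"dx": -0.25,"dy": 0,"dz": 0,"grip": 0},{"ax": 0,"ay": 0,"az": 0,"dx": -0.2,"dy": 0,"dz": 0,"grip": 0}]}}

```text
t: 20.53
position: [0.5629, 0.1036, 0.0929]
eef_rot: [2.429, 1.992, -0.0]
wrist_force: [0.6, 2.0, -0.5]
opening: 0.0004
```

```bash
python3 st.py;python3 - <<'E'
from h import *
c=snap('wrist','w15.png')
E
```

```text
20.53 [0.5629 0.1036 0.0929] head 78.71 tilt [ 0.     -0.0001] F [ 0.63  2.   -0.48] Ftool [2.08 0.23 0.48] T [-0.038  0.336 -0.   ] 0.0004
```

View pics/w15.png

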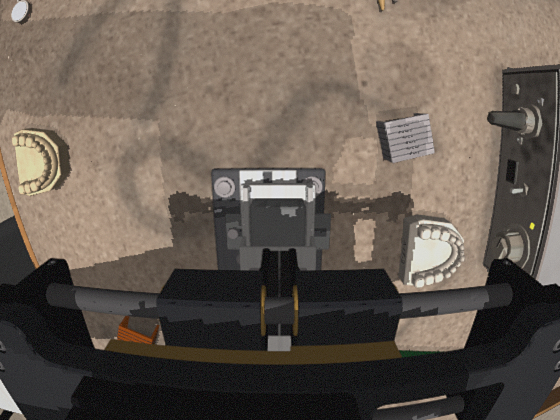

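{"name": "carry_out", "arguments": {"rows": [{"ax": 0,"ay": 0,"az": 0,"dx": -0.25,"dy": 0,"dz": 0,"grip": 0},{"ax": 0,"ay": 0,"az": 0,"dx": -0.25,"dy": 0,"dz": 0,"grip": 0},{"ax": 0,"ay": 0,"az": 0,"dx": -0.25,"dy": 0,"dz": 0,"grip": 0},{"ax": 0,"ay": 0,"az": 0,"dx": -0.25,"dy": 0,"dz": 0,"grip": 0},{"ax": 0,"ay": 0,"az": 0,"dx": -0.25,"dy": 0,"dz": 0,"grip": 0},{"ax": 0,"ay": 0,"az": 0,"dx": -0.25,"dy": 0,"dz": 0,"grip": 0},{"ax": 0,"ay": 0,"az": 0,"dx": -0.25,"dy": 0,"dz": 0,"grip": 0},{"ax": 0,"ay": 0,"az": 0,"dx": -0.15,"dy": 0,"dz": 0,"grip": 0}]}}

```text
t: 21.25
position: [0.5536, 0.057, 0.0928]
eef_rot: [2.429, 1.992, -0.0]
wrist_force: [0.4, 2.3, 0.4]
opening: 0.0008
```

```bash
python3 st.py
```

```text
21.25 [0.5536 0.057  0.0928] head 78.71 tilt [-0.     -0.0003] F [0.42 2.33 0.44] Ftool [ 2.37 -0.04 -0.44] T [-0.004  0.24  -0.013] 0.0008
```

{"name": "carry_out", "arguments": {"rows": [{"ax": 0,"ay": 0,"az": 0,"dx": -0.1,"dy": 0,"dz": 0,"grip": 0},{"ax": 0,"ay": 0,"az": 0,"dx": -0.1,"dy": 0,"dz": 0,"grip": 0},{"ax": 0,"ay": 0,"az": 0,"dx": -0.1,"dy": 0,"dz": 0,"grip": 0},{"ax": 0,"ay": 0,"az": 0,"dx": 0,"dy": 0,"dz": 0,"grip": 0}]}}

```text
t: 21.58
position: [0.5522, 0.0502, 0.0928]
eef_rot: [2.429, 1.993, -0.001]
wrist_force: [0.6, -0.6, 0.3]
opening: 0.0008
```

```bash
python3 st.py
```

```text
21.58 [0.5522 0.0502 0.0928] head 78.74 tilt [-0.0002 -0.0004] F [ 0.64 -0.57  0.33] Ftool [-0.43  0.74 -0.33] T [ 0.044 -0.141  0.001] 0.0008
```

{"name": "carry_out", "arguments": {"rows": [{"ax": 0,"ay": 0,"az": 0,"dx": -0.08,"dy": 0,"dz": 0,"grip": 0},{"ax": 0,"ay": 0,"az": 0,"dx": -0.08,"dy": 0,"dz": 0,"grip": 0},{"ax": 0,"ay": 0,"az": 0,"dx": -0.08,"dy": 0,"dz": 0,"grip": 0}]}}

```text
t: 21.83
position: [0.5512, 0.0451, 0.0927]
eef_rot: [-2.428, -1.994, -0.0]
wrist_force: [0.8, 2.1, 0.1]
opening: 0.0007
```

```bash
python3 st.py
```

```text
21.83 [0.5512 0.0451 0.0927] head 78.79 tilt [-0.0001  0.0002] F [0.79 2.07 0.14] Ftool [ 2.19  0.38 -0.14] T [ 0.035  0.267 -0.025] 0.0007
```

{"name": "carry_out", "arguments": {"rows": [{"ax": 0,"ay": 0,"az": 0,"dx": -0.07,"dy": 0,"dz": 0,"grip": 0},{"ax": 0,"ay": 0,"az": 0,"dx": -0.07,"dy": 0,"dz": 0,"grip": 0}]}}

```text
t: 22.0
position: [0.5506, 0.0418, 0.0928]
eef_rot: [-2.428, -1.993, -0.001]
wrist_force: [1.0, 3.9, -0.5]
opening: 0.0002
```

```bash
python3 st.py
```

```text
22.0 [0.5506 0.0418 0.0928] head 78.76 tilt [0.0002 0.0008] F [ 0.97  3.91 -0.52] Ftool [4.02 0.19 0.52] T [-0.002  0.917  0.004] 0.0002
```

{"name": "carry_out", "arguments": {"rows": [{"ax": 0,"ay": 0,"az": 0,"dx": -0.07,"dy": 0,"dz": 0,"grip": 0},{"ax": 0,"ay": 0,"az": 0,"dx": -0.05,"dy": 0,"dz": 0,"grip": 0}]}}

```text
t: 22.17
position: [0.5504, 0.0408, 0.0928]
eef_rot: [-2.426, -1.993, -0.004]
wrist_force: [2.1, 8.1, -0.3]
opening: 0.0005
```

```bash
python3 st.py
```

```text
22.17 [0.5504 0.0408 0.0928] head 78.82 tilt [0.001  0.0031] F [ 2.08  8.07 -0.28] Ftool [8.32 0.48 0.3 ] T [-0.035  1.784  0.026] 0.0005
```

{"name": "carry_out", "arguments": {"rows": [{"ax": 0,"ay": 0,"az": 0,"dx": -0.05,"dy": 0,"dz": 0,"grip": 0},{"ax": 0,"ay": 0,"az": 0,"dx": 0,"dy": 0,"dz": 0,"grip": 0}]}}

```text
t: 22.33
position: [0.5502, 0.04, 0.0928]
eef_rot: [-2.425, -1.994, -0.004]
wrist_force: [1.6, 6.3, -1.0]
opening: 0.0005
```

```bash
python3 st.py
```

```text
22.33 [0.5502 0.04   0.0928] head 78.86 tilt [0.0011 0.0032] F [ 1.57  6.29 -1.04] Ftool [6.47 0.32 1.06] T [-0.053  1.333  0.049] 0.0005
```

{"name": "carry_out", "arguments": {"rows": [{"ax": 0,"ay": 0,"az": 0,"dx": -0.05,"dy": 0,"dz": 0,"grip": 0},{"ax": 0,"ay": 0,"az": 0,"dx": 0,"dy": 0,"dz": 0,"grip": 0}]}}

```text
t: 22.5
position: [0.5499, 0.0381, 0.0928]
eef_rot: [-2.426, -1.994, -0.003]
wrist_force: [2.7, 5.1, -1.2]
opening: 0.0003
```

```bash
python3 st.py
```

```text
22.5 [0.5499 0.0381 0.0928] head 78.85 tilt [0.0009 0.0023] F [ 2.71  5.14 -1.23] Ftool [5.56 1.67 1.25] T [-0.042  0.978  0.024] 0.0003
```

{"name": "carry_out", "arguments": {"rows": [{"ax": 0,"ay": 0,"az": 0,"dx": -0.06,"dy": 0,"dz": 0,"grip": 0},{"ax": 0,"ay": 0,"az": 0,"dx": -0.06,"dy": 0,"dz": 0,"grip": 0},{"ax": 0,"ay": 0,"az": 0,"dx": 0,"dy": 0,"dz": 0,"grip": 0}]}}

```text
t: 22.75
position: [0.5488, 0.0332, 0.0928]
eef_rot: [-2.428, -1.993, -0.0]
wrist_force: [0.1, 3.2, 0.3]
opening: 0.0003
```

```bash
python3 st.py
```

```text
22.75 [0.5488 0.0332 0.0928] head 78.75 tilt [0.     0.0004] F [0.08 3.23 0.33] Ftool [ 3.18 -0.55 -0.33] T [-0.053  0.659 -0.026] 0.0003
```

{"name": "carry_out", "arguments": {"rows": [{"ax": 0,"ay": 0,"az": 0,"dx": -0.05,"dy": 0,"dz": 0,"grip": 0},{"ax": 0,"ay": 0,"az": 0,"dx": -0.05,"dy": 0,"dz": 0,"grip": 0},{"ax": 0,"ay": 0,"az": 0,"dx": 0,"dy": 0,"dz": 0,"grip": 0}]}}

```text
t: 23.0
position: [0.5488, 0.033, 0.0929]
eef_rot: [-2.426, -1.993, -0.004]
wrist_force: [1.2, 7.7, -0.1]
opening: 0.0002
```

```bash
python3 st.py
```

```text
23.0 [0.5488 0.033  0.0929] head 78.82 tilt [0.0008 0.0031] F [ 1.2   7.69 -0.15] Ftool [ 7.78 -0.31  0.17] T [1.000e-03 1.593e+00 1.700e-02] 0.0002
```

{"name": "carry_out", "arguments": {"rows": [{"ax": 0,"ay": 0,"az": 0,"dx": -0.05,"dy": 0,"dz": 0,"grip": 0},{"ax": 0,"ay": 0,"az": 0,"dx": 0,"dy": 0,"dz": 0,"grip": 0}]}}

```text
t: 23.17
position: [0.5488, 0.033, 0.0929]
eef_rot: [-2.424, -1.994, -0.006]
wrist_force: [2.8, 10.0, -0.9]
opening: 0.0002
```

```bash
python3 st.py
```

```text
23.17 [0.5488 0.033  0.0929] head 78.86 tilt [0.0012 0.0043] F [ 2.78 10.04 -0.93] Ftool [10.38  0.79  0.98] T [ 0.01   2.107 -0.034] 0.0002
```

{"name": "carry_out", "arguments": {"rows": [{"ax": 0,"ay": 0,"az": 0,"dx": 0.2,"dy": 0,"dz": 0,"grip": 0},{"ax": 0,"ay": 0,"az": 0,"dx": 0.4,"dy": 0,"dz": 0,"grip": 0},{"ax": 0,"ay": 0,"az": 0,"dx": 0,"dy": 0,"dz": -0.6,"grip": 0},{"ax": 0,"ay": 0,"az": 0,"dx": 0,"dy": 0,"dz": -0.9,"grip": 0},{"ax": 0,"ay": 0,"az": 0,"dx": 0,"dy": 0,"dz": -0.9,"grip": 0},{"ax": 0,"ay": 0,"az": 0,"dx": -0.9,"dy": 0,"dz": -0.5,"grip": 0},{"ax": 0,"ay": 0,"az": 0,"dx": -0.9,"dy": 0,"dz": 0,"grip": 0},{"ax": 0,"ay": 0,"az": 0,"dx": -0.9,"dy": 0,"dz": 0,"grip": 0}]}}

```text
t: 23.83
position: [0.5379, -0.0233, 0.1662]
eef_rot: [2.427, 1.993, 0.001]
wrist_force: [-0.0, -0.5, 0.7]
opening: 0.0006
```

{"name": "carry_out", "arguments": {"rows": [{"ax": 0,"ay": 0,"az": 0,"dx": -0.9,"dy": 0,"dz": 0,"grip": 0},{"ax": 0,"ay": 0,"az": 0,"dx": -0.9,"dy": 0,"dz": 0,"grip": 0},{"ax": 0,"ay": 0,"az": 0,"dx": 0,"dy": 0,"dz": 0,"grip": 0},{"ax": 0,"ay": 0,"az": 0,"dx": 0,"dy": 0,"dz": 0,"grip": 0}]}}

```text
t: 24.17
position: [0.5284, -0.0682, 0.1652]
eef_rot: [2.432, 1.988, -0.002]
wrist_force: [0.0, 0.0, -0.6]
opening: 0.0007
```

```bash
python3 st.py; python3 - <<'E'
from h import *
c=snap('wrist','w16.png')
a=c['image'][60:240,210:330];cv2.imwrite('pics/w16z.png',cv2.resize(a,None,fx=4.4,fy=4.4,interpolation=cv2.INTER_CUBIC)[:600])
snap('top','t16.png')
E
```

```text
24.17 [ 0.5284 -0.0682  0.1652] head 78.53 tilt [-0.0009 -0.001 ] F [ 0.05  0.05 -0.65] Ftool [0.06 0.04 0.65] T [ 0.005 -0.068 -0.065] 0.0007
```

View pics/w16.png

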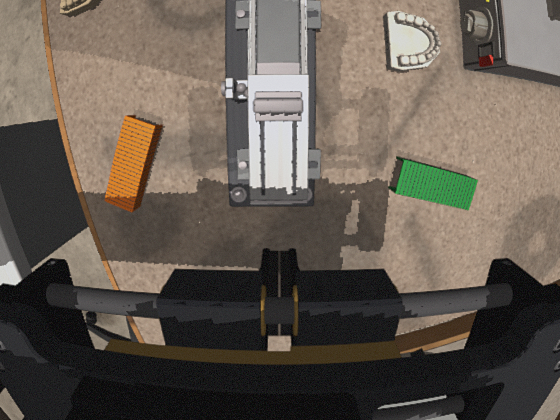

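View pics/t16.png

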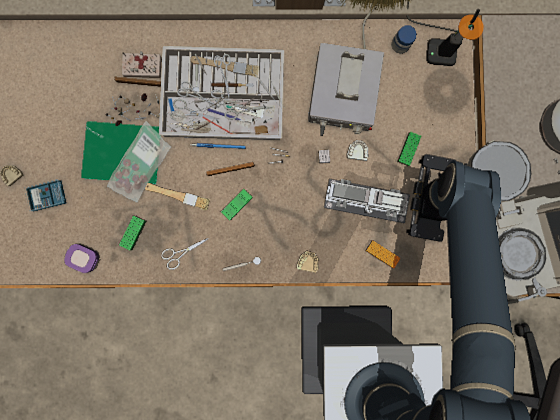

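View pics/w16z.png

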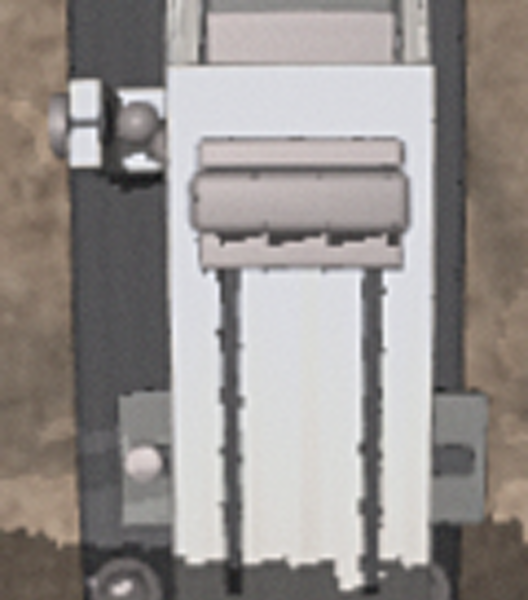

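```bash
python3 - <<'E'
from h import *
c=load('w16.png')
N=np.array([.5306,-.0553,0]);d=np.array([np.cos(np.radians(79)),np.sin(np.radians(79)),0])
for r in range(0): pass
for n,u,v,z in [('tabfront',300,245,.0815),('railfront',300,595,.058)]:
    p=atz(c,210+(u+.5)/4.4-.5,60+(v+.5)/4.4-.5,z,True);print(n,(p-N)@d*1000)
E
```

```text
tabfront 67.67927997139795
railfront 6.062012386846262
```

```bash
python3 - <<'E'
from h import *
N=np.array([.5306,-.0553,0]);d=np.array([np.cos(np.radians(79)),np.sin(np.radians(79)),0])
c=load('w16.png')
for n,u,v,z in [('tabfront',300,232,.0815),('tabrear',300,169,.0815),('folrear',300,11,.054)]:
    p=atz(c,210+(u+.5)/4.4-.5,60+(v+.5)/4.4-.5,z,True);print(n,(p-N)@d*1000)
c=load('w12.png')
for n,u,v,z in [('folfront',310,214,.054),('folrear',310,102,.054)]:
    p=atz(c,210+(u+.5)/4.5-.5,60+(v+.5)/4.5-.5,z,True);print('w12',n,(p-N)@d*1000)
c=load('w7.png')
p=atz(c,240+(455.5)/7-.5,30+(388.5)/7-.5,.054,True);print('w7 folfront',(p-N)@d*1000)
o=ctrl.get_obs();print(o['t'],o['qd'].round(3)); ctrl.hand_in()
E
```

```text
tabfront 69.68117967697957
tabrear 79.38349831502896
folrear 107.92741239268425
w12 folfront 88.80501919322536
w12 folrear 107.86780076975785
w7 folfront 72.54341201180902
24.2667 [-0.015  0.001 -0.013 -0.003 -0.003 -0.003  0.002]
the job is handed in; nothing more can be done
```

The stick is loaded and the cover rail is shut. I handed the job in at 24.3 s of the 72 s allowed; no verdict is reported.

**What I did**
- I grasped the silver stick across its middle and found the magazine's true place with the wrist camera.
- I pushed the follower back to about 21 mm, at about 7 N. The stick then went down to the channel floor with almost no vertical force.
- I eased the stick forward until the nose plate took the load, then let go.
- I pushed the rail shut by its tab with closed fingers. The detent peaked at about 8 N. The rail then met its stop and did not move when pressed with 10 N.

**Last checks**

| Check | Measured | Expected |
|---|---|---|
| Follower, before the rail closed (front face) | about 16.3 mm | 16 mm |
| Follower, after the rail closed | rear edge at the same place | unchanged |
| Rail tab middle behind the nose | 74.5 mm | 74.0 mm |

- The camera is good to about 1 to 2 mm, so it cannot by itself confirm the 1.5 mm limit on the rail. The detent feel and the hard stop support it.
- After release the stick looked square and level with the follower top, though I did not measure its angle. With the rail shut it is covered, so I could not look at it again.
- The hand was clear, with no force on the wrist. The plaster casts look unmoved in the pictures.

**What disagreed**
- The fingers met the rail tab roughly 1 to 2 mm from where I had expected, probably because the fingers are wider than I assumed. The last camera reading of the tab agrees with the rail being shut.

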